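# Stack a spacer pack under a bored block and lock the depth gauge on it

## Robot

A 6-joint arm with a two-finger parallel gripper is mounted at the origin on the work surface; the furniture and walls round the work are solid. World frame = base frame: x ahead of the robot, y to its left, z up, the work surface at z = 0. Lengths are in m, angles in rad, forces in N, time in s.
With the tool pointing down it reaches from about 0.3 to 0.775 m from the base axis. Payload 14.6 kg.
Tool frame: the origin (TCP) lies at the very end of the fingers, on their centre line; the grasp point (between the pads) lies 19 mm behind it; z points along the fingers, y is the line along which they close (so a half turn about z gives the same grasp; the last joint's range is limited). The gripper opens to 94 mm and grips with 3 to 60 N. Pads are 16 mm wide; open, the fingers measure 119 mm over their backs; the gripper's body (75 mm by 177 mm) begins 78 mm behind the grasp point.
Start: joints at [1.042, 0.3, 1.521, -0, 1.321, -0.067], TCP at [0.245, 0.492, 0.205] pointing down, gripper open.
Joint ranges: [-3.03, 3.03], [-0.79, 2.21], [0.23, 2.52], [-1.04, 4.18], [0, 3.07], [-2.55, 2.55]. Speed limits (rad/s): [2.22, 2.22, 2.57, 3.14, 3.14, 3.14].

## Interface

Orientations are given as [roll, pitch, yaw] about the fixed x, y, z axes, in that order (R = Rz(yaw) Ry(pitch) Rx(roll)).
In Python, from station import ctrl, cams gives the robot as it stands. The module is installed in compiled form; this text tells all that it offers.
- The arm moves only by the tool arm_command, never from a script. Its argument "plan" is a list that holds one entry, the list of rows, each a list of 7 numbers: the shift along the tool's x, y, z in shares of 1000 mm (1.0 is 1000 mm), then the turn, a rotation vector about the tool's x, y, z in parts of the range, where 1.0 means pi rad, then the closure, from -1 (fully open) to 1 (shut). A call has 1 to 12 rows; each row is the pose to reach, as a shift and turn from the pose commanded when the call began, along the tool's axes at that moment; what a row does not reach only later rows make up. A row lasts 1/10 s, in which the tool goes at most 50 mm and 8.59 degrees, less where a joint would pass 70% of its speed; a pose out of reach is approached as far as the arm can. A shift or turn number past 1, either way, is cut back to 1. A call with a gripper value outside its range is refused whole. The fingers move at their own pace and stop on an object; "squeeze" is the grip in N (left out, the last holds). Time passes only in rows, so rows that repeat a pose let the fingers close. It gives the time, the measured TCP pose, the force, the opening and the grip force at its end, in the units of the state.
- ctrl.get_obs(): the state, without advancing time (a new reading comes with each control period).
- cams.camera(name): name is "scene" or "top"; returns (picture, depth): 384x512x3 uint8, blue, green, red; 384x512 float32, m along the optical axis (not along the pixel's ray), 0 where there is no reading.
- cams.camera_info(name): a dict with "fx", "fy", "cx", "cy" (pixels), "dist_coeffs" ([k1, k2, p1, p2, k3] as OpenCV has them; the pictures are not rectified), "world_to_cam" (4x4, takes a point from world to camera coordinates). Camera axes: x right, y down, z forward; pixel columns grow to the right and rows downward; lengths in m; the calibration is good to about 2 mm. A picture is of the moment at which its call begins. camera_info takes no time and is no camera call.
- ctrl.hand_in(): hands the job in; it is judged then, once.
The state is a dict: "time_s": time; "qpos": joint angles; "joint_vel": joint speeds; "tau": joint torques, N m; "ee_pos": TCP position; "eef_rot": TCP orientation; "force": force on the tool from outside, world axes, zero at the start; "moment": the same for the moment, N m; "grip_width": finger opening in m; "grip_force": force on a finger pad.
Only numpy, scipy, OpenCV 4.12 (cv2) and the standard library are available. Lean on these libraries where they do the work, as an engineer would, in place of code of your own. Each camera call takes 0.05 s, during which the arm holds its last target. There are 200 camera calls.

## Task

Raise the gauge probe out of the way, then stack all the brass spacers that are lying about on the fixture's base plate, with the aluminium block on top, bore upward and its bored end towards the gauge post. Push the whole pack snugly against both steel stops so that the bore comes under the probe. Then lower the probe gently into the bore until it touches bottom, turn its red bar fully clockwise to lock it at that height, and let go, leaving the pack square against the stops and the things around undisturbed.

Things in the scene. Friction and masses are not known exactly. Their poses are not given: they have to be found in the camera images.
- fixture: fixed gauging fixture; origin on the bench, x to the gauge post (away from the robot). Grey base plate, top at z 12 mm, x -95..150, y -50..95 mm. Steel rear stop face at x 90 (y -35..35), side stop face at y -32 (x -90..90), both 50 mm above the plate; -x and +y sides open. Behind, a post carries a blue arm (z 126..154, x 44..144, 36 wide) holding the vertical probe at x 60, y 0
- nest_corner (a point): inner corner of the faces of rear and side stop, on the base plate's top; axes as the fixture: x into the rear stop, y away from the side stop. A plate or block against both stops has its centre at x -60, y 32 mm here. A good place to stack before pushing, clear of probe and stops: centre at x -122, y 74 mm
- block: loose aluminium block, 120 x 64 x 26 mm (x, y, z), about 0.4 kg; origin at the centre of its underside, x along its length towards its bored end, z up. Blind round bore 26 mm across, 18 mm deep, open at the top, its axis 30 mm from the centre towards +x: under the probe when the block is against both stops
- bore_bottom (a point): centre of the bore's flat bottom in the block: 30 mm along block x, 8 mm above its underside
- spacer_a: loose flat brass spacer plate, 120 x 64 x 10 mm (x, y, z), 0.16 kg; origin at the centre of its underside, x along its length, z up; all four are alike and look the same either way round. Two to four of them are present in a run (None if absent)
- spacer_b: loose flat brass spacer plate, 120 x 64 x 10 mm (x, y, z), 0.16 kg; origin at the centre of its underside, x along its length, z up; all four are alike and look the same either way round. Two to four of them are present in a run (None if absent)
- spacer_c: loose flat brass spacer plate, 120 x 64 x 10 mm (x, y, z), 0.16 kg; origin at the centre of its underside, x along its length, z up; all four are alike and look the same either way round. Two to four of them are present in a run (None if absent)
- spacer_d: loose flat brass spacer plate, 120 x 64 x 10 mm (x, y, z), 0.16 kg; origin at the centre of its underside, x along its length, z up; all four are alike and look the same either way round. Two to four of them are present in a run (None if absent)
- probe (a joint): how far the probe is lowered, m: 0 fully raised (tip 110 mm above the bench) to 0.075 (tip 35 mm). Slides at about 4 N and stays where it is left. It starts partly lowered; raise it fully before pushing the pack under it (pack top is up to 78 mm above the bench)
- probe_tip (a point): lower tip of the probe rod, a steel rod 10 mm across with a round end
- lock (a joint): angle of the red lock bar about the probe axis, rad: near 0 unlocked (bar along the fixture's y), grows clockwise seen from above to its stop at 1.3; begins to clamp at 0.7, locked from 1.0. Stays where it is left
- lock_grip (a point): middle of the red lock bar on top of the probe, the point to grip: bar 56 mm long, 12 mm thick and 24 mm high, this point at its mid height, on the probe axis, 141 mm above the tip. It rises and sinks with the probe
- thread_lock: bystander: red bottle with black cap, 36 mm across, 95 mm tall; origin under its centre; leave alone
- tape_roll: bystander: roll of masking tape, 58 mm across, 19 mm high; origin under its centre; leave alone
- tin: bystander: flat yellow tin, 57 x 87 x 25 mm; origin under its centre; leave alone

How it is judged:
By the outcome, as a careful person would: the job done as asked, in the order asked, and still so for the second after the job is handed in, with the robot touching nothing.
Of spacer_a, spacer_b, spacer_c, spacer_d only 2 to 4 are there at a start; the rules pass over those that are not, and their reading is None.
At some moment in a run one of block may be knocked a few centimetres aside while the robot is not near it.
Once in a run the grip may slacken for a moment while it holds something.
It also fails if it takes over 210 s, if anything falls off the work surface, if the arm or the gripper's body presses on something with over 40 N, if the wrist force passes 120 N, or if a joint passes its speed limit or range.

## Working session

There is one attempt and no reset: what is moved stays moved. The work goes in short steps, Python scripts to look and compute and a tool call to move; the robot and the scene stay as the last step left them, time stands still between calls to the robot, and variables do not carry over. Pictures are saved under pics/ and viewed, at most 14 in all, crops included, and the job is handed in when it is done.

Besides the shell and the picture viewer there is one more tool, called after "Emit:" in YAML: its name, and indented under it one key for each argument. arm_command: Moves the arm, as the interface text tells. Its arguments: {"type":"object","properties":{"plan":{"type":"array"},"squeeze":{"type":"number"}},"required":["plan"]}

```bash
mkdir -p pics
cat > h.py <<'E'
import numpy as np, cv2
from station import ctrl, cams
from scipy.spatial.transform import Rotation as R
def shot(n, save=None):
    im,d=cams.camera(n); np.savez('last_%s.npz'%n,im=im,d=d)
    if save: cv2.imwrite('pics/'+save,im)
    return im,d
def K(n):
    i=cams.camera_info(n); return np.array([[i['fx'],0,i['cx']],[0,i['fy'],i['cy']],[0,0,1]]),np.array(i['dist_coeffs']),np.array(i['world_to_cam'])
def cloud(n,d):
    k,dc,T=K(n); h,w=d.shape
    uv=np.stack(np.meshgrid(np.arange(w),np.arange(h)),-1).reshape(-1,1,2).astype(np.float32)
    p=cv2.undistortPoints(uv,k,dc).reshape(-1,2)
    z=d.reshape(-1,1); P=np.hstack([p*z,z])
    Ti=np.linalg.inv(T); W=P@Ti[:3,:3].T+Ti[:3,3]
    W[z[:,0]==0]=np.nan
    return W.reshape(h,w,3)
def proj(n,P):
    k,dc,T=K(n); return cv2.projectPoints(np.array(P,float).reshape(-1,1,3),cv2.Rodrigues(T[:3,:3])[0],T[:3,3],k,dc)[0].reshape(-1,2)
E
python3 - <<'E'
from h import *
for n in('scene','top'):
    im,d=shot(n,n+'0.png'); k,dc,T=K(n); print(n,k.tolist(),dc,np.linalg.inv(T).round(3).tolist())
print(ctrl.get_obs())
E
```

```text
scene [[347.1982068456666, 0.0, 257.5060509842578], [0.0, 347.1982068456666, 190.07917286768281], [0.0, 0.0, 1.0]] [-0.09123807  0.          0.          0.          0.        ] [[-0.913, -0.181, 0.367, 0.109], [-0.409, 0.421, -0.81, 0.875], [-0.008, -0.889, -0.459, 0.656], [0.0, 0.0, 0.0, 1.0]]
top [[469.30890135980917, 0.0, 258.9191634455154], [0.0, 469.30890135980917, 192.21635296177234], [0.0, 0.0, 1.0]] [-0.04258556  0.          0.          0.          0.        ] [[-0.247, -0.916, 0.315, -0.004], [-0.969, 0.236, -0.075, 0.127], [-0.005, -0.324, -0.946, 1.704], [0.0, 0.0, 0.0, 1.0]]
{'time_s': 0.1, 'qpos': array([ 1.04239596e+00,  3.00399882e-01,  1.52148910e+00,  2.83949723e-05,
        1.32070619e+00, -6.65864991e-02]), 'joint_vel': array([ 0.00061983, -0.00265322, -0.00266143,  0.0014563 ,  0.00101938,
        0.00080102]), 'tau': array([ 1.23695718e-03, -5.32642901e+01, -3.53284013e+01,  7.09604868e-02,
        2.34725088e-02, -1.24752637e-04]), 'ee_pos': array([0.24494084, 0.49219617, 0.20496431]), 'eef_rot': array([-3.14059419e+00, -9.41483004e-05,  2.67977170e+00]), 'force': array([-0.21045019,  0.34186749,  0.33244799]), 'moment': array([ 0.01353834, -0.00559815, -0.00034295]), 'grip_force': 0.0, 'grip_width': 0.09409847179483274}
```

View pics/top0.png

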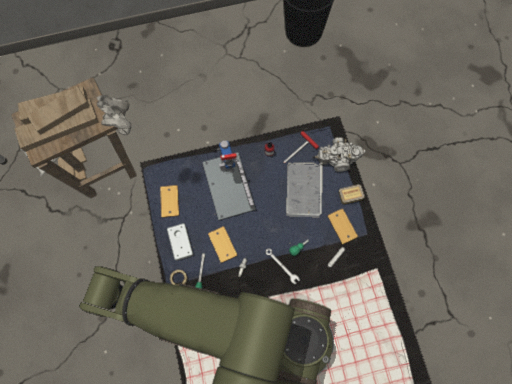

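View pics/scene0.png

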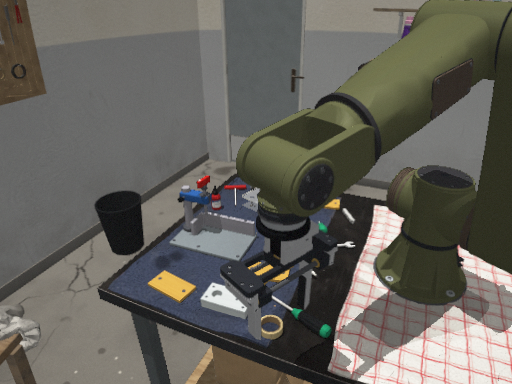

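The top view shows three brass spacers at (169,201), (222,244) and (342,226). The block is at (178,241), the fixture at (228,188), the tape at (178,277) and the tin at (351,193). The scene view agrees, though the gripper hides part of spacer 2.

```bash
cat >> h.py <<'E'
def rays(n,uv,z):
    k,dc,T=K(n); p=cv2.undistortPoints(np.array(uv,np.float32).reshape(-1,1,2),k,dc).reshape(-1,2)
    Ti=np.linalg.inv(T); D=np.hstack([p,np.ones((len(p),1))])@Ti[:3,:3].T; o=Ti[:3,3]
    return o+D*((z-o[2])/D[:,2])[:,None]
def blobs(n,im,d,kind):
    hsv=cv2.cvtColor(im,cv2.COLOR_BGR2HSV); W=cloud(n,d)
    if kind=='brass': m=cv2.inRange(hsv,(15,110,90),(32,255,255))
    elif kind=='red': m=cv2.inRange(hsv,(0,150,80),(8,255,255))|cv2.inRange(hsv,(172,150,80),(180,255,255))
    elif kind=='blue': m=cv2.inRange(hsv,(100,150,80),(125,255,255))
    else: m=cv2.inRange(hsv,(0,0,170),(180,40,255))
    nb,l,st,c=cv2.connectedComponentsWithStats(m)
    out=[]
    for i in range(1,nb):
        if st[i,4]<25: continue
        q=W[l==i]; q=q[~np.isnan(q[:,0])]
        med=np.median(q,0)
        if np.hypot(*med[:2])>1: continue
        zt=np.median(q[:,2]); ys,xs=np.nonzero(l==i)
        g=rays(n,np.stack([xs,ys],1),zt)
        r=cv2.minAreaRect((g[:,:2]*1000).astype(np.float32))
        cc,ev=None,np.linalg.eigh(np.cov(g[:,:2].T))[1][:,1]
        out.append((st[i,4],c[i].round(1),(g.mean(0)*1000).round(1),np.array(r[1]).round(0),round(r[2],1),'axis',round(np.degrees(np.arctan2(ev[1],ev[0])),1)))
    return out
E
python3 - <<'E'
from h import *
for n in('scene','top'):
    f=np.load('last_%s.npz'%n); im,d=f['im'],f['d']
    for k in('brass','white','red','blue'):
        for b in blobs(n,im,d,k): print(n,k,*b)
f=np.load('last_top.npz'); c=f['im'][115:300,130:380]
cv2.imwrite('pics/topz.png',cv2.resize(c,None,fx=3.2,fy=3.2,interpolation=cv2.INTER_CUBIC))
W=cloud('top',f['d']); 
for u,v in [(225,210),(250,180),(150,210),(245,195),(305,190),(223,156),(230,170)]: print(u,v,W[v,u].round(4))
E
```

```text
scene brass 116 [333.1 204.1] [ 317.5 -276.3    8.6] [55. 77.] 12.3 axis 80.0
scene brass 33 [253.8 264.8] [443.5 166.6  11. ] [44. 10.] 64.6 axis 62.6
scene brass 98 [263.4 269.8] [410.  174.7  10.3] [57. 20.] 64.1 axis 63.9
scene brass 115 [280.6 276.3] [356.  180.2   9.6] [73. 23.] 63.0 axis 65.0
scene brass 820 [171.7 285.8] [609.4 333.8   9.4] [ 69. 126.] 81.7 axis 170.5
scene white 837 [384.2 227. ] [ 120.2 -207.3   -0.5] [108. 271.] 1.9 axis 90.1
scene white 36 [348.  214.1] [ 250.2 -219.    12.3] [11. 78.] 35.0 axis 124.8
scene white 43 [346.4 244.1] [220.2 -45.4   6. ] [53. 21.] 22.8 axis -154.1
scene white 99 [372.2 249.1] [141.1 -61.1  -1.6] [38. 48.] 88.3 axis 170.4
scene white 465 [476.1 265.4] [-162.7  -95.8   -0. ] [135.  91.] 87.3 axis 118.1
scene white 68 [369.7 257.4] [142.2 -15.   -1.2] [33. 32.] 81.6 axis 77.8
scene white 484 [370.3 278.7] [127.1  80.2  -1. ] [ 67. 145.] 30.2 axis 121.1
scene white 179 [502.2 276. ] [-2.326e+02 -7.020e+01  1.000e-01] [71. 45.] 87.6 axis 99.5
scene white 595 [222.7 297.5] [454.8 328.8  25.5] [120.  64.] 2.9 axis 167.4
scene white 1
[... 6548 characters left out ...]
22.6  -0.9] [37. 35.] 75.9 axis 131.3
top white 62 [197.  380.2] [-39.  362.    1.9] [35. 19.] 75.9 axis 69.2
top white 28 [409.1 381.5] [-223.1 -334.3    4.1] [24. 13.] 75.1 axis 85.2
top white 31 [353.6 382. ] [-176.9 -151.8   -0. ] [38. 10.] 75.3 axis 82.1
top red 80 [308.9 139.4] [ 722.9 -253.9   14.9] [91. 15.] 26.7 axis -152.2
top red 27 [268.8 148.2] [708.4 -85.2  54.9] [30. 20.] 66.7 axis 66.9
top red 47 [229.4 156.1] [648.   73.9 206.2] [47. 15.] 84.4 axis 90.5
225 210 [0.5189 0.1333 0.0231]
250 180 [ 0.6214  0.0121 -0.0036]
150 210 [ 0.6002  0.4115 -0.0091]
245 195 [0.5637 0.0459 0.0051]
305 190 [ 0.5146 -0.1749  0.0419]
223 156 [0.6533 0.0955 0.2081]
230 170 [0.6468 0.0803 0.0826]
```

View pics/topz.png

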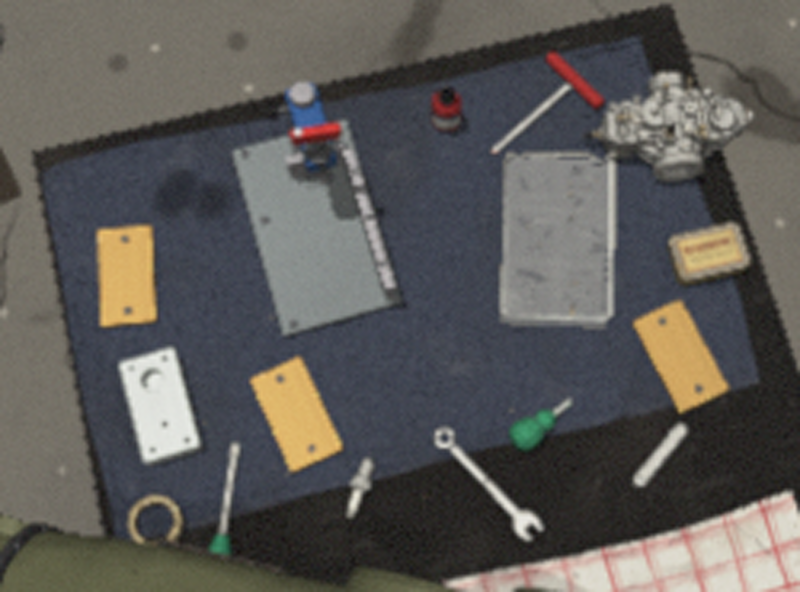

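Three spacers lie flat, about 10 mm high and agreeing in both views, and the block's bored end points away from the robot. Next I'll fit the fixture pose in both views and measure the bar's height.

```bash
cat >> h.py <<'E'
def fixfit(ims,x0=(570,95,.2)):
    from scipy.optimize import minimize
    G={n:cv2.GaussianBlur(cv2.cvtColor(im,cv2.COLOR_BGR2GRAY),(0,0),.8).astype(np.float32) for n,im in ims.items()}
    t=np.linspace(.05,.95,60)[:,None]
    e=[((-95,-50),(-95,95),(-1,0)),((-95,95),(150,95),(0,1))]
    def cost(p):
        c,s=np.cos(p[2]),np.sin(p[2]); M=np.array([[c,-s],[s,c]]); v=0
        for n,g in G.items():
            for a,b,o in e:
                q=np.array(a)*(1-t)+np.array(b)*t
                f=lambda k:cv2.remap(g,proj(n,np.hstack([(q+k*np.array(o))@M.T+p[:2],np.full((60,1),12)])/1000).astype(np.float32)[:,None],None,cv2.INTER_LINEAR).mean()
                v-=f(-4)-f(4)
        return v
    best=None
    for dx in(-20,0,20):
        for da in(-.1,0,.1):
            r=minimize(cost,np.array(x0)+[dx,0,da],method='Nelder-Mead',options=dict(initial_simplex=np.array(x0)+[dx,0,da]+np.array([[0,0,0],[15,0,0],[0,15,0],[0,0,.06]])))
            if best is None or r.fun<best.fun: best=r
    return best.x,best.fun
def fx(F,p):
    c,s=np.cos(F[2]),np.sin(F[2]); return np.array([F[0]+c*p[0]-s*p[1],F[1]+s*p[0]+c*p[1]])
def go(xyz,yaw,o=None):
    "xyz mm, tool down with yaw rad (mod pi chosen for joint 6 near zero)"
    o=o or ctrl.get_obs(); R0=R.from_euler('xyz',[np.pi,0,R.from_euler('xyz',o['eef_rot']).as_matrix()[1::-1,0][::1] @ [0,0] if 0 else o['eef_rot'][2]])
    R0=R.from_euler('xyz',o['eef_rot'])
    q1=np.arctan2(xyz[1],xyz[0]); y=min((yaw+k*np.pi for k in range(-3,4)),key=lambda a:abs(q1+np.pi/2-a))
    R1=R.from_euler('xyz',[np.pi,0,y])
    print('t',round(o['time_s'],1),'q6',round(q1+np.pi/2-y,2),'shift',R0.inv().apply(np.array(xyz)-o['ee_pos']*1000).round(1),'turn',(R0.inv()*R1).as_rotvec().round(4))
E
python3 - <<'E'
from h import *
I={n:np.load('last_%s.npz'%n)['im'] for n in('scene','top')}
for s in (['scene','top'],['scene'],['top']):
    F,c=fixfit({n:I[n] for n in s}); print(s,F.round(3),round(c,1),'probe',fx(F,(60,0)).round(1),'stack',fx(F,(-32,42)).round(1))
for n in I: 
    W=cloud(n,np.load('last_%s.npz'%n)['d']); hsv=cv2.cvtColor(I[n],cv2.COLOR_BGR2HSV)
    m=(cv2.inRange(hsv,(0,150,80),(8,255,255))|cv2.inRange(hsv,(172,150,80),(180,255,255)))>0
    q=W[m]; q=q[(q[:,2]>.12)]; print(n,len(q),np.percentile(q,[5,25,50,75,95],axis=0).round(3).tolist())
    # top-surface bar in rays
F,_=fixfit(I)
f=lambda n,z:proj(n,[[*fx(F,(60,0))/1000,z/1000]])[0].round(1)
for z in(180,195,206,215): print(z,f('scene',z),f('top',z))
go((398,173,120),np.radians(11.7))
S=I['scene'][150:240,150:270]; T=I['top'][125:225,190:270]
cv2.imwrite('pics/z2.png',np.hstack([cv2.resize(S,(600,450),interpolation=2)[:, :400],cv2.resize(T,(360,450),interpolation=2)]))
E
```

```text
Traceback (most recent call last):
  File "h.py", line 59, in fixfit
    r=minimize(cost,np.array(x0)+[dx,0,da],method='Nelder-Mead',options=dict(initial_simplex=np.array(x0)+[dx,0,da]+np.array([[0,0,0],[15,0,0],[0,15,0],[0,0,.06]])))
  File "h.py", line 54, in cost
    v-=f(-4)-f(4)
       ~^^^^
  File "h.py", line 53, in <lambda>
    f=lambda k:cv2.remap(g,proj(n,np.hstack([(q+k*np.array(o))@M.T+p[:2],np.full((60,1),12)])/1000).astype(np.float32)[:,None],None,cv2.INTER_LINEAR).mean()
                           ~~~~^^^^^^^^^^^^^^^^^^^^^^^^^^^^^^^^^^^^^^^^^^^^^^^^^^^^^^^^^^^^^^^^^^^^
  File "h.py", line 19, in proj
    k,dc,T=K(n); return cv2.projectPoints(np.array(P,float).reshape(-1,1,3),cv2.Rodrigues(T[:3,:3])[0],T[:3,3],k,dc)[0].reshape(-1,2)
           ~^^^
  File "h.py", line 9, in K
    i=cams.camera_info(n); return np.array([[i['fx'],0,i['cx']],[0,i['fy'],i['cy']],[0,0,1]]),np.array(i['dist_coeffs']),np.array(i['world_to_cam'])
ValueError: time passes only in moves, steps and waits
```

```bash
python3 - <<'E'
s=open('h.py').read()
s=s.replace("def K(n):","import functools\n@functools.lru_cache\ndef K(n):")
import re
s=re.sub(r"o=o or ctrl.get_obs\(\);.*\n","o=o or ctrl.get_obs()\n",s)
open('h.py','w').write(s)
E
cat > s2.py <<'E'
from h import *
I={n:np.load('last_%s.npz'%n)['im'] for n in('scene','top')}
for s in (['scene','top'],['scene'],['top']):
    F,c=fixfit({n:I[n] for n in s}); print(s,F.round(3),round(c,1),'probe',fx(F,(60,0)).round(1),'stack',fx(F,(-32,42)).round(1))
for n in I: 
    W=cloud(n,np.load('last_%s.npz'%n)['d']); hsv=cv2.cvtColor(I[n],cv2.COLOR_BGR2HSV)
    m=(cv2.inRange(hsv,(0,150,80),(8,255,255))|cv2.inRange(hsv,(172,150,80),(180,255,255)))>0
    q=W[m]; q=q[(q[:,2]>.12)]; print(n,len(q),np.percentile(q,[5,25,50,75,95],axis=0).round(3).tolist())
F,_=fixfit(I)
f=lambda n,z:proj(n,[[*fx(F,(60,0))/1000,z/1000]])[0].round(1)
for z in(180,195,206,215): print(z,f('scene',z),f('top',z))
go((398,173,120),np.radians(11.7))
S=I['scene'][150:240,150:270]; T=I['top'][125:225,190:270]
cv2.imwrite('pics/z2.png',np.hstack([cv2.resize(S,(600,450),interpolation=2)[:, :400],cv2.resize(T,(360,450),interpolation=2)]))
E
python3 s2.py
```

```text
['scene', 'top'] [5.92225e+02 7.60310e+01 3.90000e-02] -212.0 probe [652.2  78.4] stack [558.6 116.7]
['scene'] [5.92183e+02 7.68120e+01 4.10000e-02] -113.2 probe [652.1  79.3] stack [558.5 117.5]
['top'] [5.9217e+02 7.5327e+01 4.0000e-02] -99.8 probe [652.1  77.7] stack [558.5 116. ]
scene 104 [[0.646, -0.46, 0.189], [0.647, 0.061, 0.195], [0.649, 0.077, 0.202], [0.652, 0.093, 0.207], [2.216, 0.104, 0.717]]
top 47 [[0.643, 0.056, 0.194], [0.646, 0.064, 0.203], [0.648, 0.073, 0.206], [0.65, 0.083, 0.209], [0.654, 0.093, 0.213]]
180 [203.3 186.6] [228.4 158.3]
195 [202.9 182.2] [228.1 156.6]
206 [202.6 178.9] [227.9 155.4]
215 [202.4 176.2] [227.7 154.4]
t 0.1 q6 -1.36 shift [-279.3 -217.5   85.2] turn [-9.00e-04 -4.00e-04 -6.66e-01]
```

View pics/z2.png

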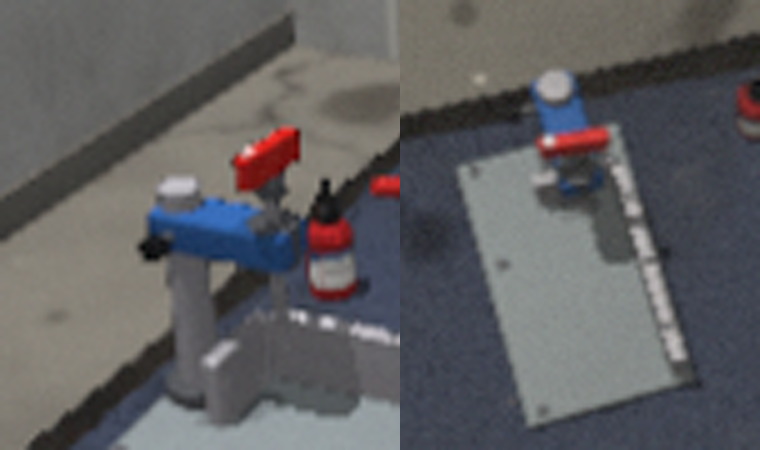

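Both views agree on the fixture: origin (592, 76) mm, yaw 0.04. The bar's mid height is about 197 mm and it sits about 0.1 rad clockwise. First move is to a point above the bar.

Run:
```python
from h import *
go((651,78,275),1.51)
```

```text
t 0.1 q6 0.18 shift [-548.1 -189.9  -69.9] turn [-9.0000e-04  5.0000e-04  1.1698e+00]
```

The rows are not in the units I measure in: shifts go in shares of 1000 mm and turns go in shares of pi rad. I convert before sending: -548 mm / 1000 = -0.548, -500 mm / 1000 = -0.5, 1.17 rad / 3.1416 = 0.3724.

Emit:
arm_command:
  plan:
    - [[0, 0, -0.05, 0, 0, 0, 0], [-0.05, -0.02, -0.07, 0, 0, 0.0318, 0], [-0.1, -0.035, -0.07, 0, 0, 0.0637, 0], [-0.15, -0.05, -0.07, 0, 0, 0.1114, 0], [-0.2, -0.07, -0.07, 0, 0, 0.1432, 0], [-0.25, -0.087, -0.07, 0, 0, 0.1751, 0], [-0.3, -0.104, -0.07, 0, 0, 0.2069, 0], [-0.35, -0.121, -0.07, 0, 0, 0.2387, 0], [-0.4, -0.14, -0.07, 0, 0, 0.2706, 0], [-0.45, -0.156, -0.07, 0, 0, 0.3024, 0], [-0.5, -0.173, -0.07, 0, 0, 0.3342, 0], [-0.548, -0.19, -0.07, 0, 0, 0.3724, 0]]
  squeeze: 20

```text
time_s: 1.3
ee_pos: [0.6288, 0.1002, 0.2751]
eef_rot: [-3.141, 0.0, 1.506]
force: [0.7, 0.4, -0.6]
grip_width: 0.0469
grip_force: 0.0
```

```bash
cat > look.py <<'E'
from h import *
I={n:shot(n)[0] for n in('scene','top')}
D={n:np.load('last_%s.npz'%n)['d'] for n in I}
for n in I:
    for k in('brass','white','red'):
        for b in blobs(n,I[n],D[n],k):
            if b[2][0]>240 and b[0]>40: print(n,k,*b)
E
python3 - <<'E'
from h import *
o=ctrl.get_obs(); print(o['ee_pos'],o['eef_rot'],o['force'])
go((651,78,178),1.51)
E
python3 look.py
```

```text
[0.62876039 0.10019209 0.27508469] [-3.14100803e+00  7.71609946e-05  1.50551775e+00] [ 0.69698932  0.41656766 -0.55927317]
t 1.3 q6 0.18 shift [-20.7  23.7  97.1] turn [-0.0006  0.0001 -0.0045]
scene brass 312 [323.5 202.5] [ 354.4 -275.3    8.1] [121.  78.] 10.3 axis -171.3
scene brass 735 [267.1 271.6] [397.8 177.    9.8] [121.  73.] 10.9 axis -169.5
scene brass 820 [171.7 285.8] [609.4 333.9   9.5] [ 69. 126.] 81.7 axis 170.5
scene white 48 [288.8 209.3] [ 441.5 -123.3   39.6] [102.  26.] 61.2 axis 67.5
scene white 846 [228.1 296.9] [443.4 321.4  25.4] [121.  65.] 3.1 axis -176.6
scene white 68 [277.5 300. ] [332.3 266.4   9.1] [ 7. 97.] 70.8 axis 161.1
scene red 91 [203.2 181.4] [648.7  81.2 199.6] [34. 78.] 1.1 axis 102.5
scene red 84 [234.5 186.5] [ 726.9 -258.2   10. ] [88. 28.] 23.3 axis -156.1
scene red 43 [215.4 196.8] [711.8 -81.   52.4] [26. 48.] 30.8 axis 119.8
top brass 508 [169.2 200.9] [611.3 331.1   9.1] [ 65. 120.] 79.5 axis 171.3
top brass 534 [342.2 226.1] [ 353.6 -275.8    9.2] [121.  65.] 10.7 axis -169.9
top brass 375 [220.2 239.4] [417.2 175.9   9.1] [87. 65.] 11.0 axis -159.7
top white 55 [320.5 179.3] [ 541.7 -243.8   40.8] [  4. 113.] 73.2 axis 162.9
top white 541 [179.3 241.3] [443.4 322.4  25.3] [121.  64.] 2.9 axis -177.5
top white 61 [336.1 256.5] [ 249.4 -219.4    9.8] [10. 81.] 35.5 axis 124.8
top red 81 [308.9 139.2] [ 724.3 -254.2   14.2] [91. 15.] 26.7 axis -152.8
```

In the tool's units: 97 mm / 1000 = 0.097, 80 mm / 1000 = 0.08.

Emit:
arm_command:
  plan:
    - [[-0.021, 0.023, 0, 0, 0, 0, 0], [-0.021, 0.023, 0, 0, 0, 0, 0], [-0.021, 0.023, 0.03, 0, 0, 0, 0], [-0.021, 0.023, 0.06, 0, 0, 0, 0], [-0.021, 0.023, 0.08, 0, 0, 0, 0], [-0.021, 0.023, 0.097, 0, 0, 0, 0], [-0.021, 0.023, 0.097, 0, 0, 0, 0], [-0.021, 0.023, 0.097, 0, 0, 0, 0.5], [-0.021, 0.023, 0.097, 0, 0, 0, 1], [-0.021, 0.023, 0.097, 0, 0, 0, 1], [-0.021, 0.023, 0.097, 0, 0, 0, 1], [-0.021, 0.023, 0.097, 0, 0, 0, 1]]
  squeeze: 20

```text
time_s: 2.6
ee_pos: [0.6522, 0.0796, 0.1797]
eef_rot: [3.132, -0.001, 1.51]
force: [29.2, 0.7, -4.0]
grip_width: 0.0119
grip_force: 20.0
```

Run:
```python
from h import *
shot('scene'); im=np.load('last_scene.npz')['im'][110:240,130:290]
cv2.imwrite('pics/g1.png',cv2.resize(im,None,fx=4,fy=4,interpolation=2)); print(ctrl.get_obs()['moment'],ctrl.get_obs()['force'])
```

```text
[ 0.18481826 -4.06431523  0.08890671] [23.68842831  0.94354234 -2.59559418]
```

View pics/g1.png

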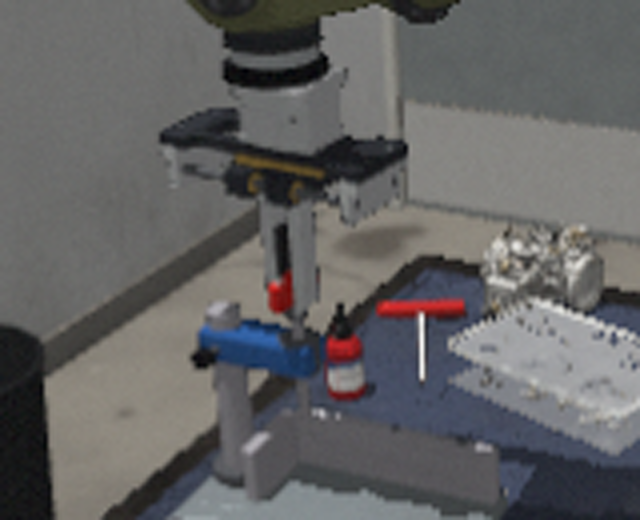

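The bar is gripped (11.9 mm) but pulls about 25 N sideways in +x. I'll relieve that and raise the probe.

In the tool's units: -42 mm / 1000 = -0.042, -36 mm / 1000 = -0.036.

Emit:
arm_command:
  plan:
    - [[0, 0.002, 0, 0, 0, 0, 1], [0, 0.003, 0, 0, 0, 0, 1], [0, 0.003, -0.005, 0, 0, 0, 1], [0, 0.003, -0.012, 0, 0, 0, 1], [0, 0.003, -0.02, 0, 0, 0, 1], [0, 0.003, -0.028, 0, 0, 0, 1], [0, 0.003, -0.036, 0, 0, 0, 1], [0, 0.003, -0.042, 0, 0, 0, 1], [0, 0.003, -0.042, 0, 0, 0, 1]]

```text
time_s: 3.55
ee_pos: [0.6531, 0.0796, 0.2215]
eef_rot: [3.139, -0.001, 1.51]
force: [5.6, 1.2, 2.1]
grip_width: 0.012
grip_force: 20.0
```

In the tool's units: -9 mm / 1000 = -0.009, -6 mm / 1000 = -0.006.

Emit:
arm_command:
  plan:
    - [[0, 0.0005, -0.003, 0, 0, 0, 1], [0, 0.0005, -0.006, 0, 0, 0, 1], [0, 0.0005, -0.009, 0, 0, 0, 1], [0, 0.0005, -0.009, 0, 0, 0, 1]]

```text
time_s: 3.95
ee_pos: [0.6532, 0.0796, 0.2297]
eef_rot: [3.141, -0.0, 1.51]
force: [4.3, 0.9, -0.2]
grip_width: 0.0119
grip_force: 20.0
```

In the tool's units: -4 mm / 1000 = -0.004, -2 mm / 1000 = -0.002.

Emit:
arm_command:
  plan:
    - [[0, 0.0005, -0.002, 0, 0, 0, 1], [0, 0.0005, -0.004, 0, 0, 0, 1], [0, 0.0005, -0.004, 0, 0, 0, 1]]

```text
time_s: 4.25
ee_pos: [0.6532, 0.0795, 0.233]
eef_rot: [-3.141, -0.0, 1.51]
force: [3.0, 2.9, -6.9]
grip_width: 0.0116
grip_force: 20.0
```

In the tool's units: -4 mm / 1000 = -0.004, -2 mm / 1000 = -0.002.

Emit:
arm_command:
  plan:
    - [[0, 0, -0.002, 0, 0, 0, 1], [0, 0, -0.004, 0, 0, 0, 1], [0, 0, -0.004, 0, 0, 0, 1]]

```text
time_s: 4.55
ee_pos: [0.6529, 0.0793, 0.2339]
eef_rot: [-3.137, 0.001, 1.51]
force: [9.0, 2.6, -26.3]
grip_width: 0.0117
grip_force: 20.0
```

Force rose to -26 N at 0.234 m, so the probe is at its upper stop. I'll relax, let go and move up.

In the tool's units: -75 mm / 1000 = -0.075, -60 mm / 1000 = -0.06.

Emit:
arm_command:
  plan:
    - [[0, 0, 0.003, 0, 0, 0, 1], [0, 0, 0.003, 0, 0, 0, 1], [0, 0, 0.003, 0, 0, 0, 0], [0, 0, 0.003, 0, 0, 0, 0], [0, 0, 0.003, 0, 0, 0, 0], [0, 0, -0.02, 0, 0, 0, 0], [0, 0, -0.06, 0, 0, 0, 0], [0, 0, -0.075, 0, 0, 0, 0], [0, 0, -0.075, 0, 0, 0, 0]]

```text
time_s: 5.45
ee_pos: [0.6538, 0.0793, 0.3156]
eef_rot: [3.137, -0.001, 1.51]
force: [0.3, -0.4, -0.3]
grip_width: 0.0471
grip_force: 0.0
```

```bash
python3 look.py | grep -E "red|brass"
python3 - <<'E'
from h import *
print(ctrl.get_obs()['ee_pos'])
go((398,174,300),np.radians(11.5)); go((398,174,2.5),np.radians(11.5))
E
```

```text
scene brass 310 [323.5 202.4] [ 354.7 -275.6    8. ] [121.  77.] 10.3 axis -170.6
scene brass 734 [267.1 271.6] [397.9 177.1   9.8] [120.  73.] 10.8 axis -169.7
scene brass 820 [171.7 285.8] [609.5 333.8   9.4] [ 69. 126.] 81.7 axis 170.5
scene red 98 [201.3 165.3] [649.3  83.3 253.5] [35. 88.] 31.6 axis 105.5
scene red 84 [234.7 186.5] [ 725.5 -257.5   10.4] [88. 28.] 23.3 axis -156.4
scene red 43 [215.4 196.8] [710.4 -78.9  53.7] [26. 47.] 30.8 axis 119.8
top brass 509 [169.2 200.9] [611.2 331.    9.5] [ 65. 122.] 79.5 axis 171.1
top brass 535 [342.2 226. ] [ 354.  -275.9    8.6] [121.  65.] 10.7 axis -170.2
top brass 245 [218.9 236. ] [430.7 177.9   9.4] [62. 63.] 12.7 axis 84.5
top red 82 [309.  139.3] [ 723.4 -254.3   14.5] [90. 15.] 26.8 axis -152.0
[0.65321327 0.07928946 0.31166738]
t 5.5 q6 -1.36 shift [  79.  -260.5   11.8] turn [-6.0000e-04 -5.0000e-04 -1.8326e+00]
t 5.5 q6 -1.36 shift [  79.  -260.3  309.3] turn [-6.0000e-04 -5.0000e-04 -1.8326e+00]
```

In the tool's units: -260 mm / 1000 = -0.26, 220 mm / 1000 = 0.22, -1.79 rad / 3.1416 = -0.5698.

Emit:
arm_command:
  plan:
    - [[0.02, -0.04, 0, 0, 0, -0.0477, 0], [0.04, -0.08, 0, 0, 0, -0.0955, 0], [0.055, -0.125, 0, 0, 0, -0.1432, -1], [0.065, -0.17, 0, 0, 0, -0.191, -1], [0.072, -0.215, 0, 0, 0, -0.2387, -1], [0.079, -0.26, 0.02, 0, 0, -0.2865, -1], [0.079, -0.26, 0.06, 0, 0, -0.3342, -1], [0.079, -0.26, 0.1, 0, 0, -0.382, -1], [0.079, -0.26, 0.14, 0, 0, -0.4297, -1], [0.079, -0.26, 0.18, 0, 0, -0.4775, -1], [0.079, -0.26, 0.21, 0, 0, -0.5252, -1], [0.079, -0.26, 0.22, 0, 0, -0.5698, -1]]

```text
time_s: 6.75
ee_pos: [0.3961, 0.1731, 0.0884]
eef_rot: [-3.14, -0.006, -2.977]
force: [0.1, 0.2, 0.6]
grip_width: 0.0939
grip_force: 0.0
```

Run:
```python
from h import *
o=ctrl.get_obs(); print(o['ee_pos'],o['eef_rot'],o['grip_width'])
go((398,174,2.5),np.radians(11.5))
shot('scene','sc3.png')
```

```text
[0.3961419  0.17314447 0.0884128 ] [-3.14048772 -0.00641068 -2.97728761] 0.09387375683102184
t 6.8 q6 -1.36 shift [-2.5  0.6 85.9] turn [-0.001  -0.0064 -0.0364]
```

View pics/sc3.png

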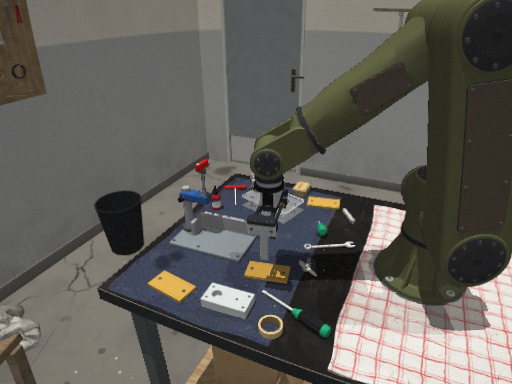

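The bar is up at (202,165) and the gripper straddles spacer B near (267,271). Next I'll descend and grip.

In the tool's units: 85 mm / 1000 = 0.085, -2.5 mm / 1000 = -0.0025, -0.036 rad / 3.1416 = -0.0115.

Emit:
arm_command:
  plan:
    - [[-0.0025, 0.0005, 0.03, 0, 0, -0.0115, -1], [-0.0025, 0.0005, 0.06, 0, 0, -0.0115, -1], [-0.0025, 0.0005, 0.078, 0, 0, -0.0115, -1], [-0.0025, 0.0005, 0.085, 0, 0, -0.0115, -1], [-0.0025, 0.0005, 0.085, 0, 0, -0.0115, -1], [-0.0025, 0.0005, 0.085, 0, 0, -0.0115, 0.5], [-0.0025, 0.0005, 0.085, 0, 0, -0.0115, 1], [-0.0025, 0.0005, 0.085, 0, 0, -0.0115, 1], [-0.0025, 0.0005, 0.085, 0, 0, -0.0115, 1], [-0.0025, 0.0005, 0.085, 0, 0, -0.0115, 1]]
  squeeze: 30

```text
time_s: 7.8
ee_pos: [0.4013, 0.175, 0.0079]
eef_rot: [3.142, 0.001, -2.947]
force: [-0.7, -1.8, 4.9]
grip_width: 0.063
grip_force: 30.0
```

```bash
echo 'F=(593.2,76.5,.04)' >> h.py
python3 - <<'E'
from h import *
o=ctrl.get_obs(); print(o['ee_pos'],o['eef_rot'],o['grip_width'],fx(F,(-32,42)))
s=fx(F,(-32,42)); go((*s,100),.04); go((*s,15),.04)
E
```

```text
[0.40133355 0.17496942 0.00786092] [ 3.14158835e+00  7.52812947e-04 -2.94748524e+00] 0.06296302975718973 [559.54604455 117.18674579]
t 7.8 q6 -1.4 shift [-144.2  -87.2  -92. ] turn [1.000e-04 8.000e-04 1.541e-01]
t 7.8 q6 -1.4 shift [-144.1  -87.2   -7. ] turn [1.000e-04 8.000e-04 1.541e-01]
```

The gripper sits 5 mm too high because the last reading was taken while still moving. I'll regrip lower.

Emit:
arm_command:
  plan:
    - [[0, 0, 0, 0, 0, 0, 0.2], [0, 0, 0, 0, 0, 0, 0.0], [0.003, 0, 0, 0, 0, 0, -0.6], [0.003, 0, 0.003, 0, 0, 0, -0.6], [0.003, 0, 0.0055, 0, 0, 0, -0.6], [0.003, 0, 0.0055, 0, 0, 0, 0], [0.003, 0, 0.0055, 0, 0, 0, 1], [0.003, 0, 0.0055, 0, 0, 0, 1], [0.003, 0, 0.0055, 0, 0, 0, 1], [0.003, 0, 0.0055, 0, 0, 0, 1]]
  squeeze: 35

```text
time_s: 8.8
ee_pos: [0.3981, 0.1743, 0.0019]
eef_rot: [-3.142, -0.0, -2.947]
force: [-0.5, 0.2, -1.5]
grip_width: 0.0632
grip_force: 35.0
```

In the tool's units: -147.3 mm / 1000 = -0.1473, -87.1 mm / 1000 = -0.0871, 0.154 rad / 3.1416 = 0.049.

Emit:
arm_command:
  plan:
    - [[0, 0, -0.02, 0, 0, 0, 1], [0, 0, -0.05, 0, 0, 0, 1], [-0.03, -0.017, -0.06, 0, 0, 0.0159, 1], [-0.06, -0.035, -0.06, 0, 0, 0.0318, 1], [-0.09, -0.053, -0.06, 0, 0, 0.049, 1], [-0.12, -0.07, -0.06, 0, 0, 0.049, 1], [-0.1473, -0.0871, -0.06, 0, 0, 0.049, 1], [-0.1473, -0.0871, -0.06, 0, 0, 0.049, 1], [-0.1473, -0.0871, -0.045, 0, 0, 0.049, 1], [-0.1473, -0.0871, -0.025, 0, 0, 0.049, 1], [-0.1473, -0.0871, -0.018, 0, 0, 0.049, 1], [-0.1473, -0.0871, -0.018, 0, 0, 0.049, 1]]

```text
time_s: 10.0
ee_pos: [0.5581, 0.1176, 0.0186]
eef_rot: [-3.141, -0.003, -3.101]
force: [0.1, 0.1, -1.5]
grip_width: 0.064
grip_force: 35.0
```

Run:
```python
from h import *
o=ctrl.get_obs(); print(o['ee_pos'],o['eef_rot'],o['grip_width'],o['force'],o['joint_vel'].round(3))
s=fx(F,(-32,42)); go((*s,14),.04)
```

```text
[0.55809899 0.11757686 0.01855423] [-3.14130101e+00 -2.75009034e-03 -3.10078917e+00] 0.06395184579840707 [ 0.12542154  0.12360881 -1.51725598] [-0.003 -0.026 -0.029 -0.     0.021 -0.002]
t 10.0 q6 -1.4 shift [-1.4 -0.4  4.6] turn [-0.0003 -0.0027  0.0008]
```

In the tool's units: -90 mm / 1000 = -0.09, -60 mm / 1000 = -0.06.

Emit:
arm_command:
  plan:
    - [[0, 0, 0.003, 0, 0, 0, 1], [0, 0, 0.005, 0, 0, 0, 1], [0, 0, 0.0055, 0, 0, 0, 1], [0, 0, 0.0055, 0, 0, 0, 1], [0, 0, 0.0055, 0, 0, 0, 0], [0, 0, 0.0055, 0, 0, 0, -0.5], [0, 0, 0.0055, 0, 0, 0, -0.6], [0, 0, 0.0055, 0, 0, 0, -0.6], [0, 0, -0.02, 0, 0, 0, -0.6], [0, 0, -0.06, 0, 0, 0, -1], [0, 0, -0.09, 0, 0, 0, -1], [0, 0, -0.09, 0, 0, 0, -1]]

```text
time_s: 11.2
ee_pos: [0.5613, 0.1176, 0.1143]
eef_rot: [3.141, 0.007, -3.101]
force: [0.9, 1.2, -0.1]
grip_width: 0.0935
grip_force: 0.0
```

```bash
python3 look.py|grep -E "brass|top white"
python3 - <<'E'
from h import *
o=ctrl.get_obs(); print(o['ee_pos'],o['force'])
go((611,331.5,100),np.radians(-9.2))
E
```

```text
scene brass 312 [323.5 202.5] [ 354.4 -275.6    7.9] [121.  78.] 10.3 axis -171.3
scene brass 534 [226.2 244.3] [556.4 124.3  22.3] [123.  71.] 1.2 axis -179.5
scene brass 820 [171.7 285.8] [609.6 333.7   9.2] [ 69. 126.] 81.7 axis 170.5
top brass 511 [169.2 200.9] [611.2 331.    9.7] [ 65. 122.] 79.5 axis 170.7
top brass 533 [342.2 226. ] [ 354.  -275.9    8.7] [121.  65.] 10.7 axis -169.9
top white 56 [320.5 179.6] [ 540.7 -243.5   40.6] [  4. 117.] 73.2 axis 162.8
top white 541 [179.3 241.3] [443.4 322.4  25.2] [121.  64.] 2.9 axis -177.5
top white 61 [336.1 256.5] [ 249.3 -219.3   10.6] [10. 80.] 35.5 axis 124.8
[0.5595239  0.11731413 0.11009373] [-0.09501294 -0.57251778 -0.47134188]
t 11.3 q6 -0.91 shift [-60.  211.9  10.2] turn [2.000e-04 8.000e-04 2.007e-01]
```

In the tool's units: 212 mm / 1000 = 0.212, 185 mm / 1000 = 0.185, 0.2 rad / 3.1416 = 0.0637.

Emit:
arm_command:
  plan:
    - [[-0.015, 0.045, 0.01, 0, 0, 0.0159, -1], [-0.03, 0.09, 0.01, 0, 0, 0.0318, -1], [-0.045, 0.14, 0.01, 0, 0, 0.0477, -1], [-0.055, 0.185, 0.01, 0, 0, 0.0637, -1], [-0.06, 0.212, 0.02, 0, 0, 0.0637, -1], [-0.06, 0.212, 0.05, 0, 0, 0.0637, -1], [-0.06, 0.212, 0.08, 0, 0, 0.0637, -1], [-0.06, 0.212, 0.085, 0, 0, 0.0637, -1], [-0.06, 0.212, 0.085, 0, 0, 0.0637, -1], [-0.06, 0.212, 0.085, 0, 0, 0.0637, -1]]

```text
time_s: 12.3
ee_pos: [0.6115, 0.3316, 0.0262]
eef_rot: [3.141, 0.001, 2.981]
force: [-0.6, 0.1, 0.8]
grip_width: 0.0941
grip_force: 0.0
```

Run:
```python
from h import *
o=ctrl.get_obs(); print(o['ee_pos'],o['joint_vel'].round(3))
go((611,331.5,2),np.radians(-9.2))
```

```text
[0.61146389 0.33163098 0.02618646] [-0.    -0.019 -0.006 -0.001 -0.001  0.   ]
t 12.3 q6 -0.91 shift [ 0.5 -0.2 24.2] turn [0.0008 0.0012 0.0005]
```

Emit:
arm_command:
  plan:
    - [[0.0005, 0, 0.01, 0, 0, 0, -1], [0.0005, 0, 0.02, 0, 0, 0, -1], [0.0005, 0, 0.023, 0, 0, 0, -1], [0.0005, 0, 0.023, 0, 0, 0, -1], [0.0005, 0, 0.023, 0, 0, 0, 0.2], [0.0005, 0, 0.023, 0, 0, 0, 1], [0.0005, 0, 0.023, 0, 0, 0, 1], [0.0005, 0, 0.023, 0, 0, 0, 1], [0.0005, 0, 0.023, 0, 0, 0, 1]]

```text
time_s: 13.2
ee_pos: [0.6104, 0.3316, 0.0021]
eef_rot: [3.142, 0.0, 2.982]
force: [-0.2, -0.8, 1.5]
grip_width: 0.0637
grip_force: 35.0
```

Run:
```python
from h import *
o=ctrl.get_obs(); print(o['ee_pos'],o['joint_vel'].round(3))
go((559.5,117.2,60),.04)
```

```text
[0.61044606 0.33163174 0.00211966] [-0.001  0.001  0.     0.001 -0.001 -0.001]
t 13.2 q6 -1.4 shift [  16.2 -219.8  -57.9] turn [ 0.      0.0002 -0.1998]
```

In the tool's units: -219.8 mm / 1000 = -0.2198, 16.2 mm / 1000 = 0.0162, -0.2 rad / 3.1416 = -0.0637.

Emit:
arm_command:
  plan:
    - [[0, 0, -0.025, 0, 0, 0, 1], [0, 0, -0.06, 0, 0, 0, 1], [0.004, -0.045, -0.062, 0, 0, -0.0159, 1], [0.008, -0.09, -0.062, 0, 0, -0.0318, 1], [0.012, -0.135, -0.062, 0, 0, -0.0477, 1], [0.016, -0.18, -0.062, 0, 0, -0.0637, 1], [0.0162, -0.21, -0.062, 0, 0, -0.0637, 1], [0.0162, -0.2198, -0.062, 0, 0, -0.0637, 1], [0.0162, -0.2198, -0.05, 0, 0, -0.0637, 1], [0.0162, -0.2198, -0.035, 0, 0, -0.0637, 1], [0.0162, -0.2198, -0.029, 0, 0, -0.0637, 1], [0.0162, -0.2198, -0.029, 0, 0, -0.0637, 1]]

```text
time_s: 14.4
ee_pos: [0.5586, 0.1181, 0.0291]
eef_rot: [-3.141, -0.003, -3.1]
force: [0.6, 0.5, -1.1]
grip_width: 0.0634
grip_force: 35.0
```

Run:
```python
from h import *
o=ctrl.get_obs(); print(o['ee_pos'],o['joint_vel'].round(3),o['grip_width'])
go((559.5,117.2,24.2),.04)
```

```text
[0.55861123 0.11812531 0.02905632] [-0.006 -0.028 -0.017  0.     0.017 -0.002] 0.06342789454532848
t 14.4 q6 -1.4 shift [-0.9 -1.   4.9] turn [-0.0003 -0.0029  0.0015]
```

In the tool's units: -90 mm / 1000 = -0.09, -60 mm / 1000 = -0.06.

Emit:
arm_command:
  plan:
    - [[0, 0, 0.003, 0, 0, 0, 1], [0, 0, 0.006, 0, 0, 0, 1], [0, 0, 0.007, 0, 0, 0, 1], [0, 0, 0.007, 0, 0, 0, 1], [0, 0, 0.007, 0, 0, 0, 0], [0, 0, 0.007, 0, 0, 0, -0.5], [0, 0, 0.007, 0, 0, 0, -0.6], [0, 0, 0.007, 0, 0, 0, -0.6], [0, 0, -0.02, 0, 0, 0, -0.6], [0, 0, -0.06, 0, 0, 0, -1], [0, 0, -0.09, 0, 0, 0, -1], [0, 0, -0.09, 0, 0, 0, -1]]

```text
time_s: 15.6
ee_pos: [0.5613, 0.1175, 0.1253]
eef_rot: [3.141, 0.007, -3.101]
force: [-0.2, -0.2, -0.2]
grip_width: 0.0932
grip_force: 0.0
```

```bash
python3 look.py|grep -E "brass|top white"
python3 - <<'E'
from h import *
o=ctrl.get_obs(); print(o['ee_pos'],o['force'])
go((354,-276,100),np.radians(10.2))
E
```

```text
scene brass 311 [323.5 202.4] [ 354.5 -275.7    7.9] [121.  78.] 9.7 axis -171.1
scene brass 662 [225.6 242.8] [554.9 129.7  32.1] [131.  85.] 2.3 axis 175.4
top brass 537 [342.2 226. ] [ 354.  -275.7    9. ] [122.  65.] 10.7 axis -170.2
top white 56 [320.5 179.5] [ 540.9 -243.6   40.6] [  4. 113.] 73.2 axis 163.0
top white 543 [179.3 241.3] [443.6 322.4  25.3] [120.  64.] 3.2 axis -177.5
top white 61 [336.1 256.5] [ 249.2 -219.1   11.4] [10. 80.] 35.5 axis 124.8
[0.55947718 0.11720728 0.12106836] [ 0.13203754 -0.76275601 -0.31677509]
t 15.7 q6 0.73 shift [ 221.1 -384.6   20.9] turn [ 1.2000e-03 -0.0000e+00  3.0037e+00]
```

In the tool's units: -384.6 mm / 1000 = -0.3846, -120 mm / 1000 = -0.12, -0.138 rad / 3.1416 = -0.0439.

Emit:
arm_command:
  plan:
    - [[0.022, -0.04, 0.01, 0, 0, -0.0064, -1], [0.045, -0.08, 0.01, 0, 0, -0.0159, -1], [0.068, -0.12, 0.01, 0, 0, -0.0255, -1], [0.091, -0.16, 0.01, 0, 0, -0.0318, -1], [0.114, -0.2, 0.01, 0, 0, -0.0382, -1], [0.137, -0.24, 0.01, 0, 0, -0.0439, -1], [0.16, -0.28, 0.01, 0, 0, -0.0439, -1], [0.183, -0.32, 0.01, 0, 0, -0.0439, -1], [0.206, -0.36, 0.01, 0, 0, -0.0439, -1], [0.221, -0.3846, 0.02, 0, 0, -0.0439, -1], [0.221, -0.3846, 0.055, 0, 0, -0.0439, -1], [0.221, -0.3846, 0.08, 0, 0, -0.0439, -1]]

```text
time_s: 16.9
ee_pos: [0.3526, -0.2759, 0.0384]
eef_rot: [3.14, -0.001, -2.965]
force: [0.6, 0.4, -0.8]
grip_width: 0.0939
grip_force: 0.0
```

Emit:
arm_command:
  plan:
    - [[0, 0, 0, 0, 0, 0, -1], [0, 0, 0, 0, 0, 0, -1], [0, 0, 0, 0, 0, 0, -1]]

```text
time_s: 17.2
ee_pos: [0.3545, -0.2761, 0.0419]
eef_rot: [-3.141, 0.001, -2.963]
force: [-0.1, 0.3, -0.3]
grip_width: 0.0936
grip_force: 0.0
```

```bash
sed -i 's/def go(xyz,yaw,o=None)/def go(xyz,yaw,o=None,ex=0)/; s/^    R1=R.from/    if ex: y=yaw\n    R1=R.from/' h.py
python3 - <<'E'
from h import *
o=ctrl.get_obs(); print(o['ee_pos'],o['joint_vel'].round(3),o['qpos'].round(2))
go((354,-276,2),np.radians(190.2),ex=1)
E
python3 look.py|grep -E "top (brass|white)"
```

```text
[ 0.3545218  -0.27614113  0.04186575] [-0.    -0.01   0.     0.001 -0.005 -0.   ] [-0.74  0.3   1.95 -0.    0.89 -2.49]
t 17.2 q6 -2.41 shift [ 0.5  0.3 39.9] turn [-0.0009  0.0007  0.0006]
top brass 514 [226.5 198.9] [557.7 118.1  31. ] [125.  63.] 2.5 axis -177.2
top white 57 [320.5 179.8] [ 539.9 -243.3   40.5] [  4. 117.] 73.2 axis 162.9
top white 550 [179.3 241.2] [443.9 322.4  24.5] [121.  64.] 3.3 axis -176.9
```

In the tool's units: 39.5 mm / 1000 = 0.0395, 39 mm / 1000 = 0.039.

Emit:
arm_command:
  plan:
    - [[0, 0, 0.015, 0, 0, 0, -1], [0, 0, 0.03, 0, 0, 0, -1], [0, 0, 0.039, 0, 0, 0, -1], [0, 0, 0.0395, 0, 0, 0, -1], [0, 0, 0.0395, 0, 0, 0, -1], [0, 0, 0.0395, 0, 0, 0, 0.2], [0, 0, 0.0395, 0, 0, 0, 1], [0, 0, 0.0395, 0, 0, 0, 1], [0, 0, 0.0395, 0, 0, 0, 1], [0, 0, 0.0395, 0, 0, 0, 1]]

```text
time_s: 18.3
ee_pos: [0.3542, -0.2761, 0.0017]
eef_rot: [-3.141, 0.0, -2.963]
force: [-0.0, -0.1, 2.0]
grip_width: 0.0635
grip_force: 35.0
```

Run:
```python
from h import *
o=ctrl.get_obs(); print(o['ee_pos'],o['joint_vel'].round(3))
go((559.5,117.2,90),.04+np.pi,ex=1)
```

```text
[ 0.35418903 -0.27612008  0.00168107] [-0.002  0.001  0.001 -0.001 -0.     0.   ]
t 18.3 q6 -1.4 shift [-271.8  350.6  -88.4] turn [-0.0005  0.0003  0.1382]
```

In the tool's units: 340 mm / 1000 = 0.34, 315 mm / 1000 = 0.315, 0.138 rad / 3.1416 = 0.0439.

Emit:
arm_command:
  plan:
    - [[0, 0, -0.04, 0, 0, 0, 1], [0, 0, -0.08, 0, 0, 0, 1], [-0.027, 0.035, -0.095, 0, 0, 0.0064, 1], [-0.054, 0.07, -0.095, 0, 0, 0.0095, 1], [-0.081, 0.105, -0.095, 0, 0, 0.0159, 1], [-0.108, 0.14, -0.095, 0, 0, 0.0191, 1], [-0.135, 0.175, -0.095, 0, 0, 0.0223, 1], [-0.162, 0.21, -0.095, 0, 0, 0.0286, 1], [-0.189, 0.245, -0.095, 0, 0, 0.0318, 1], [-0.216, 0.28, -0.095, 0, 0, 0.035, 1], [-0.243, 0.315, -0.095, 0, 0, 0.0439, 1], [-0.26, 0.34, -0.095, 0, 0, 0.0439, 1]]

```text
time_s: 19.5
ee_pos: [0.5502, 0.1073, 0.0961]
eef_rot: [3.141, -0.0, -3.101]
force: [0.1, -0.1, -1.4]
grip_width: 0.0639
grip_force: 35.0
```

In the tool's units: 40 mm / 1000 = 0.04, 30 mm / 1000 = 0.03.

Emit:
arm_command:
  plan:
    - [[-0.009, 0.008, 0, 0, 0, 0, 1], [-0.009, 0.008, 0.015, 0, 0, 0, 1], [-0.009, 0.008, 0.03, 0, 0, 0, 1], [-0.009, 0.008, 0.04, 0, 0, 0, 1], [-0.009, 0.008, 0.04, 0, 0, 0, 1], [-0.009, 0.008, 0.04, 0, 0, 0, 1], [-0.009, 0.008, 0.04, 0, 0, 0, 1]]

```text
time_s: 20.2
ee_pos: [0.5587, 0.113, 0.0571]
eef_rot: [3.141, 0.001, -3.102]
force: [-0.4, -0.2, -1.4]
grip_width: 0.0635
grip_force: 35.0
```

```bash
python3 - <<'E'
from h import *
o=ctrl.get_obs(); print(o['ee_pos'],o['joint_vel'].round(3),o['grip_width'])
go((559.5,117.2,33.9),.04)
E
python3 look.py|grep -E "brass|top white"
```

```text
[0.55867693 0.11298442 0.0571064 ] [ 0.003 -0.003  0.     0.001 -0.002 -0.   ] 0.06347365333308899
t 20.2 q6 -1.4 shift [-1.   4.2 23.2] turn [ 0.0001  0.001  -0.0001]
scene brass 904 [226.6 239.1] [560.1 113.1  33.7] [156. 133.] 2.4 axis 147.4
top white 57 [320.5 179.8] [ 539.9 -243.3   40.4] [  4. 117.] 73.2 axis 162.9
top white 545 [179.4 241.3] [443.4 322.2  25. ] [121.  64.] 2.7 axis -177.4
top white 62 [336.2 256.4] [ 249.7 -219.9   10.2] [10. 83.] 35.5 axis 124.8
```

In the tool's units: -65 mm / 1000 = -0.065, 4.2 mm / 1000 = 0.0042.

Emit:
arm_command:
  plan:
    - [[-0.001, 0.0042, 0.005, 0, 0, 0, 1], [-0.001, 0.0042, 0.014, 0, 0, 0, 1], [-0.001, 0.0042, 0.02, 0, 0, 0, 1], [-0.001, 0.0042, 0.023, 0, 0, 0, 1], [-0.001, 0.0042, 0.023, 0, 0, 0, 1], [-0.001, 0.0042, 0.023, 0, 0, 0, 0], [-0.001, 0.0042, 0.023, 0, 0, 0, -0.5], [-0.001, 0.0042, 0.023, 0, 0, 0, -0.6], [-0.001, 0.0042, 0.023, 0, 0, 0, -0.6], [-0.001, 0.0042, -0.02, 0, 0, 0, -0.6], [-0.001, 0.0042, -0.055, 0, 0, 0, -1], [-0.001, 0.0042, -0.065, 0, 0, 0, -1]]

```text
time_s: 21.5
ee_pos: [0.5606, 0.1175, 0.1251]
eef_rot: [3.141, 0.005, -3.101]
force: [0.6, 0.2, 0.2]
grip_width: 0.0879
grip_force: 0.0
```

```bash
python3 look.py|grep -E "brass|top white"
python3 - <<'E'
from h import *
o=ctrl.get_obs(); print(o['ee_pos'],o['force'])
go((443.6,322.3,100),np.radians(3.0))
E
```

```text
scene brass 770 [225.7 241.5] [551.  135.   41.4] [136.  96.] 0.6 axis 170.2
top white 56 [320.5 179.5] [ 540.7 -243.5   41.3] [  4. 113.] 73.2 axis 163.0
top white 543 [179.3 241.3] [443.4 322.3  25. ] [121.  64.] 2.9 axis -177.4
top white 62 [336.2 256.4] [ 249.8 -220.     9.6] [10. 83.] 35.5 axis 124.8
[0.55978897 0.11743505 0.12262629] [-0.39391882 -0.02624081  0.84022989]
t 21.6 q6 -0.99 shift [107.9 209.4  22.4] turn [ 0.0002  0.0026 -0.0122]
```

In the tool's units: 209.5 mm / 1000 = 0.2095, 135 mm / 1000 = 0.135, -0.012 rad / 3.1416 = -0.0038.

Emit:
arm_command:
  plan:
    - [[0.02, 0.045, 0, 0, 0, 0, -1], [0.045, 0.09, 0.005, 0, 0, 0, -1], [0.065, 0.135, 0.01, 0, 0, 0, -1], [0.09, 0.18, 0.02, 0, 0, -0.0038, -1], [0.108, 0.2095, 0.03, 0, 0, -0.0038, -1], [0.108, 0.2095, 0.05, 0, 0, -0.0038, -1], [0.108, 0.2095, 0.07, 0, 0, -0.0038, -1], [0.108, 0.2095, 0.08, 0, 0, -0.0038, -1], [0.108, 0.2095, 0.08, 0, 0, -0.0038, -1], [0.108, 0.2095, 0.08, 0, 0, -0.0038, -1]]

```text
time_s: 22.6
ee_pos: [0.443, 0.3221, 0.0414]
eef_rot: [-3.141, -0.0, -3.09]
force: [-0.2, 0.2, 0.1]
grip_width: 0.0942
grip_force: 0.0
```

```bash
python3 look.py|grep -E "white|top brass"
python3 - <<'E'
from h import *
o=ctrl.get_obs(); print(o['ee_pos'],o['joint_vel'].round(3))
go((443.6,322.3,3),np.radians(3.0))
cv2.imwrite('pics/b1.png',cv2.resize(np.load('last_scene.npz')['im'][180:340,140:340],None,fx=3.5,fy=3.5,interpolation=2))
E
```

```text
scene white 77 [286.6 209.4] [ 448.7 -121.1   39.1] [112.  45.] 50.9 axis 60.4
scene white 226 [191.1 241.5] [672.2 144.5  12.2] [136.  71.] 3.0 axis 173.2
scene white 107 [330.2 245. ] [265.8 -20.5   6.3] [158.  22.] 27.3 axis -152.0
scene white 112 [208.  294.8] [492.6 336.1  25.7] [27. 61.] 30.5 axis 115.8
scene white 74 [224.9 291.6] [459.7 307.7  24.8] [21. 44.] 4.6 axis 106.5
scene white 79 [233.9 303.1] [419.7 334.8  25.9] [27. 28.] 0.6 axis 133.9
top brass 526 [226.4 198.7] [555.3 118.2  40.8] [125.  63.] 2.4 axis -177.7
top white 56 [320.5 179.5] [ 540.6 -243.4   41.6] [  4. 113.] 73.2 axis 163.0
top white 62 [336.2 256.4] [ 249.7 -219.8   10.5] [10. 83.] 35.5 axis 124.8
top white 96 [285.5 269.7] [250.2 -28.5   3.6] [148.  23.] 30.0 axis -149.8
[0.44333483 0.32237401 0.04216442] [ 0.    -0.004 -0.     0.002 -0.002  0.001]
t 22.7 q6 -0.99 shift [-0.2 -0.1 39.2] turn [ 0.0006  0.001  -0.0006]
```

View pics/b1.png

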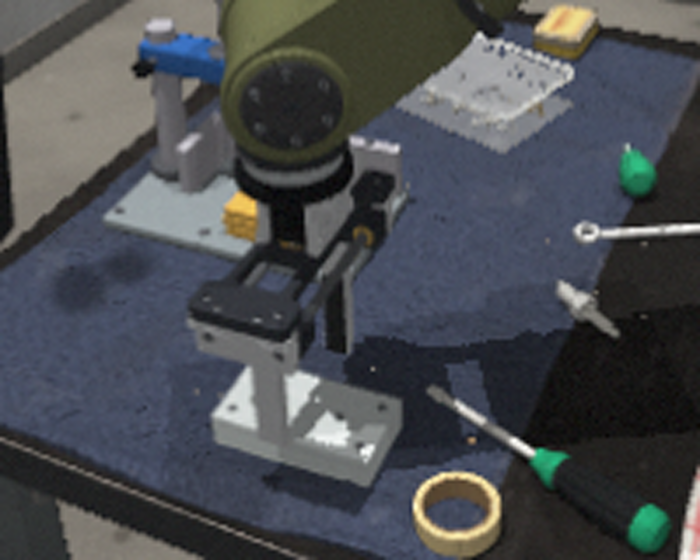

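The gripper straddles the block, and the spacers form a neat stack at (240,215) in the crop. Grip the block next.

In the tool's units: 38.5 mm / 1000 = 0.0385, 38 mm / 1000 = 0.038.

Emit:
arm_command:
  plan:
    - [[0, 0, 0.015, 0, 0, 0, -1], [0, 0, 0.03, 0, 0, 0, -1], [0, 0, 0.038, 0, 0, 0, -1], [0, 0, 0.0385, 0, 0, 0, -1], [0, 0, 0.0385, 0, 0, 0, -1], [0, 0, 0.0385, 0, 0, 0, 0.2], [0, 0, 0.0385, 0, 0, 0, 1], [0, 0, 0.0385, 0, 0, 0, 1], [0, 0, 0.0385, 0, 0, 0, 1], [0, 0, 0.0385, 0, 0, 0, 1]]
  squeeze: 45

```text
time_s: 23.7
ee_pos: [0.443, 0.3223, 0.0032]
eef_rot: [-3.142, 0.0, -3.089]
force: [-1.1, -1.0, 2.9]
grip_width: 0.0638
grip_force: 45.0
```

Run:
```python
from h import *
o=ctrl.get_obs(); print(o['ee_pos'],o['joint_vel'].round(3))
go((558.5,117.2,60),.04)
```

```text
[0.4429616  0.32226637 0.00317858] [ 0.    -0.001  0.001  0.     0.001 -0.001]
t 23.7 q6 -1.4 shift [-104.7 -210.8  -56.8] turn [-0.0001  0.0003  0.0122]
```

In the tool's units: -211 mm / 1000 = -0.211, -208 mm / 1000 = -0.208, 0.012 rad / 3.1416 = 0.0038.

Emit:
arm_command:
  plan:
    - [[0, 0, -0.03, 0, 0, 0, 1], [0, 0, -0.065, 0, 0, 0, 1], [-0.015, -0.03, -0.075, 0, 0, 0, 1], [-0.03, -0.06, -0.075, 0, 0, 0, 1], [-0.045, -0.09, -0.075, 0, 0, 0.0038, 1], [-0.06, -0.12, -0.075, 0, 0, 0.0038, 1], [-0.075, -0.15, -0.075, 0, 0, 0.0038, 1], [-0.09, -0.18, -0.075, 0, 0, 0.0038, 1], [-0.105, -0.208, -0.075, 0, 0, 0.0038, 1], [-0.105, -0.211, -0.065, 0, 0, 0.0038, 1], [-0.105, -0.211, -0.05, 0, 0, 0.0038, 1], [-0.105, -0.211, -0.05, 0, 0, 0.0038, 1]]

```text
time_s: 24.9
ee_pos: [0.5568, 0.1176, 0.0501]
eef_rot: [-3.141, -0.005, -3.101]
force: [-0.9, 0.7, -3.2]
grip_width: 0.0639
grip_force: 45.0
```

Emit:
arm_command:
  plan:
    - [[0, 0, 0, 0, 0, 0, 1], [0, 0, 0, 0, 0, 0, 1]]

```text
time_s: 25.1
ee_pos: [0.5586, 0.1179, 0.0532]
eef_rot: [3.142, 0.0, -3.1]
force: [0.6, 0.5, -3.8]
grip_width: 0.0638
grip_force: 45.0
```

Run:
```python
from h import *
o=ctrl.get_obs(); print(o['ee_pos'],o['joint_vel'].round(3),o['grip_width'])
go((558.5,117.2,45.2),.04)
```

```text
[0.55859439 0.1179067  0.05323437] [-0.002 -0.005 -0.003  0.     0.001 -0.001] 0.06382358712856719
t 25.1 q6 -1.4 shift [ 0.1 -0.7  8. ] turn [0.0001 0.0003 0.0013]
```

In the tool's units: -65 mm / 1000 = -0.065, -30 mm / 1000 = -0.03.

Emit:
arm_command:
  plan:
    - [[0, -0.0007, 0.004, 0, 0, 0, 1], [0, -0.0007, 0.007, 0, 0, 0, 1], [0, -0.0007, 0.008, 0, 0, 0, 1], [0, -0.0007, 0.008, 0, 0, 0, 1], [0, -0.0007, 0.008, 0, 0, 0, 0], [0, -0.0007, 0.008, 0, 0, 0, -0.5], [0, -0.0007, 0.008, 0, 0, 0, -0.6], [0, -0.0007, 0.008, 0, 0, 0, -0.6], [0, -0.0007, -0.03, 0, 0, 0, -0.6], [0, -0.0007, -0.065, 0, 0, 0, -0.6], [0, -0.0007, -0.065, 0, 0, 0, -0.6]]

```text
time_s: 26.2
ee_pos: [0.5608, 0.1167, 0.1227]
eef_rot: [3.141, 0.008, -3.101]
force: [-0.2, 0.9, 0.7]
grip_width: 0.0755
grip_force: 0.0
```

```bash
python3 - <<'E'
from h import *
o=ctrl.get_obs(); print(o['ee_pos'],o['force'])
im,d=shot('scene'); shot('top')
cv2.imwrite('pics/st1.png',np.hstack([cv2.resize(im[180:280,150:270],(480,400),interpolation=2),cv2.resize(np.load('last_top.npz')['im'][140:230,190:260],(311,400),interpolation=2)]))
E
python3 look.py | grep -E "white|brass"
```

```text
[0.56084175 0.1166826  0.12267277] [-0.23911132  0.88756172  0.74816262]
scene brass 311 [226.1 247. ] [547.8 140.5  25.4] [134.  79.] 28.3 axis -168.0
scene white 48 [274.2 189.3] [ 545.5 -245.6   39.5] [ 25. 122.] 71.9 axis 162.5
scene white 79 [286.4 209.4] [ 448.9 -120.    39.5] [111.  45.] 50.9 axis 60.4
scene white 191 [216.2 228.3] [591.4 118.6  68. ] [60. 65.] 1.0 axis 53.4
scene white 72 [182.  239.8] [704.  148.7  12. ] [43. 56.] 42.2 axis 129.8
scene white 71 [276.9 299.5] [334.3 265.2   8.8] [ 8. 97.] 71.5 axis 160.9
top white 57 [320.5 179.8] [ 539.6 -243.1   41.3] [  4. 117.] 73.2 axis 162.9
top white 63 [336.1 256.5] [ 249.4 -219.4   10.3] [10. 83.] 34.9 axis 124.5
```

View pics/st1.png

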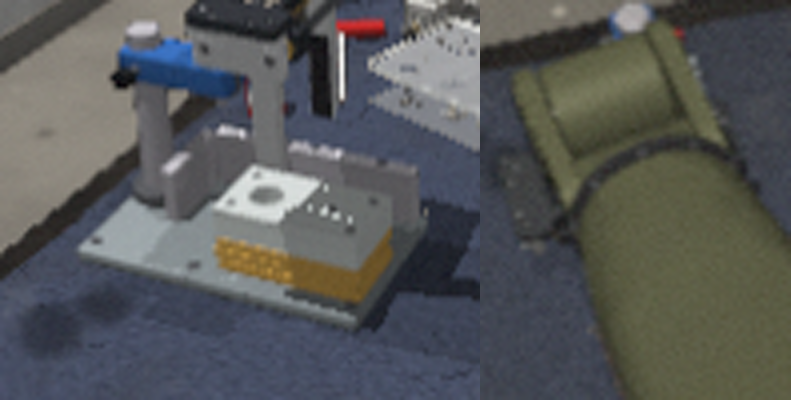

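The stack is square, with the bore at (265,193) in the crop on the post side. Now move beside the +y face, turn a quarter and lower, ready to push towards the side stop.

Run:
```python
from h import *
for p,z in(((-50,100),150),((-50,100),15.5)):
    s=fx(F,p); go((*s,z),.04+np.pi/2)
```

```text
t 26.4 q6 0.27 shift [ 16.7  58.8 -33.1] turn [-1.400e-03 -1.100e-03  1.571e+00]
t 26.4 q6 0.27 shift [ 16.5  58.9 101.4] turn [-1.400e-03 -1.100e-03  1.571e+00]
```

In the tool's units: 59 mm / 1000 = 0.059, 16.5 mm / 1000 = 0.0165, 1.571 rad / 3.1416 = 0.5001.

Emit:
arm_command:
  plan:
    - [[0.005, 0.03, -0.03, 0, 0, 0, -0.28], [0.0165, 0.059, -0.03, 0, 0, 0.0318, -0.28], [0.0165, 0.059, -0.03, 0, 0, 0.0796, -0.28], [0.0165, 0.059, -0.03, 0, 0, 0.1273, -0.28], [0.0165, 0.059, -0.03, 0, 0, 0.1751, -0.28], [0.0165, 0.059, -0.03, 0, 0, 0.2228, -0.28], [0.0165, 0.059, -0.03, 0, 0, 0.2706, -0.28], [0.0165, 0.059, -0.03, 0, 0, 0.3183, -0.28], [0.0165, 0.059, -0.03, 0, 0, 0.3661, -0.28], [0.0165, 0.059, -0.03, 0, 0, 0.4138, -0.28], [0.0165, 0.059, -0.03, 0, 0, 0.4552, -0.28], [0.0165, 0.059, -0.03, 0, 0, 0.5001, -0.28]]

```text
time_s: 27.6
ee_pos: [0.5394, 0.1746, 0.1465]
eef_rot: [-3.139, 0.001, 1.605]
force: [-0.3, 0.6, 0.4]
grip_width: 0.0601
grip_force: 0.0
```

In the tool's units: 110 mm / 1000 = 0.11, 90 mm / 1000 = 0.09.

Emit:
arm_command:
  plan:
    - [[0, 0, 0, 0, 0, 0, -0.28], [0, 0, 0.03, 0, 0, 0, -0.28], [0, 0, 0.06, 0, 0, 0, -0.28], [0, 0, 0.09, 0, 0, 0, -0.28], [0, 0, 0.11, 0, 0, 0, -0.28], [0, 0, 0.11, 0, 0, 0, -0.28], [0, 0, 0.11, 0, 0, 0, -0.28]]

```text
time_s: 28.3
ee_pos: [0.5399, 0.1747, 0.0381]
eef_rot: [-3.141, 0.0, 1.613]
force: [0.7, -0.1, -0.4]
grip_width: 0.0602
grip_force: 0.0
```

Run:
```python
from h import *
o=ctrl.get_obs(); print(o['ee_pos'],o['eef_rot'],o['force'],o['grip_width'])
for p in((-50,100),(-50,82),(-50,42)): go((*fx(F,p),15.5),.04+np.pi/2)
look=blobs
im,d=shot('top')
for b in blobs('top',im,d,'white'): 
    if b[2][2]>50: print(*b)
```

```text
[0.53990377 0.17469821 0.03810558] [-3.14108075e+00  1.44169922e-04  1.61326420e+00] [ 0.69121613 -0.13169978 -0.39100152] 0.060225480054563636
t 28.3 q6 0.27 shift [-0.2 -0.7 22.6] turn [-0.0005  0.0001  0.0025]
t 28.3 q6 0.24 shift [-18.2  -0.7  22.6] turn [-0.0005  0.0001  0.0025]
t 28.3 q6 0.17 shift [-58.2  -0.8  22.6] turn [-0.0005  0.0001  0.0025]
25 [333.2 149.4] [ 637.7 -320.2   65.5] [19. 37.] 79.1 axis 161.9
33 [229.3 182.3] [606.4  93.4  65.4] [38. 15.] 5.3 axis -170.4
```

In the tool's units: -36 mm / 1000 = -0.036, -32 mm / 1000 = -0.032, 0.002 rad / 3.1416 = 0.0006.

Emit:
arm_command:
  plan:
    - [[0, -0.0007, 0.012, 0, 0, 0.0006, -0.28], [0, -0.0007, 0.022, 0, 0, 0.0006, -0.28], [0, -0.0007, 0.022, 0, 0, 0.0006, -0.28], [-0.006, -0.0007, 0.022, 0, 0, 0.0006, -0.28], [-0.012, -0.0007, 0.022, 0, 0, 0.0006, -0.28], [-0.016, -0.0007, 0.022, 0, 0, 0.0006, -0.28], [-0.02, -0.0007, 0.022, 0, 0, 0.0006, -0.28], [-0.024, -0.0007, 0.022, 0, 0, 0.0006, -0.28], [-0.028, -0.0007, 0.022, 0, 0, 0.0006, -0.28], [-0.032, -0.0007, 0.022, 0, 0, 0.0006, -0.28], [-0.036, -0.0007, 0.022, 0, 0, 0.0006, -0.28]]

```text
time_s: 29.45
ee_pos: [0.5408, 0.1389, 0.0163]
eef_rot: [3.141, -0.001, 1.609]
force: [-0.6, 5.1, 0.7]
grip_width: 0.0603
grip_force: 2.7
```

In the tool's units: -12 mm / 1000 = -0.012, -9 mm / 1000 = -0.009.

Emit:
arm_command:
  plan:
    - [[-0.003, 0, 0, 0, 0, 0, -0.28], [-0.006, 0, 0, 0, 0, 0, -0.28], [-0.009, 0, 0, 0, 0, 0, -0.28], [-0.012, 0, 0, 0, 0, 0, -0.28], [-0.012, 0, 0, 0, 0, 0, -0.28]]

```text
time_s: 29.95
ee_pos: [0.5413, 0.1266, 0.0162]
eef_rot: [3.141, -0.0, 1.609]
force: [0.4, 1.1, 1.0]
grip_width: 0.0602
grip_force: 0.9
```

In the tool's units: -8 mm / 1000 = -0.008, -6 mm / 1000 = -0.006.

Emit:
arm_command:
  plan:
    - [[-0.003, 0, 0, 0, 0, 0, -0.28], [-0.006, 0, 0, 0, 0, 0, -0.28], [-0.008, 0, 0, 0, 0, 0, -0.28], [-0.008, 0, 0, 0, 0, 0, -0.28]]

```text
time_s: 30.35
ee_pos: [0.5416, 0.1187, 0.0162]
eef_rot: [3.141, -0.0, 1.609]
force: [0.2, 3.3, 2.6]
grip_width: 0.0602
grip_force: 1.6
```

Run:
```python
from h import *
im,d=shot('scene')
cv2.imwrite('pics/p1.png',cv2.resize(im[180:280,150:270],None,fx=5,fy=5,interpolation=2))
print(ctrl.get_obs()['ee_pos'],ctrl.get_obs()['force'])
```

```text
[0.54158449 0.11874671 0.01623072] [0.67074264 3.04171116 2.31080691]
```

View pics/p1.png

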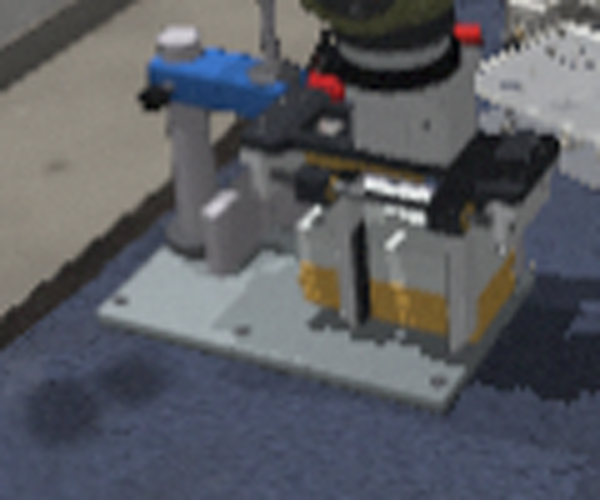

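In the tool's units: -3 mm / 1000 = -0.003, -2 mm / 1000 = -0.002.

Emit:
arm_command:
  plan:
    - [[-0.001, 0, 0, 0, 0, 0, -0.28], [-0.002, 0, 0, 0, 0, 0, -0.28], [-0.003, 0, 0, 0, 0, 0, -0.28], [-0.003, 0, 0, 0, 0, 0, -0.28]]

```text
time_s: 30.8
ee_pos: [0.5417, 0.116, 0.0162]
eef_rot: [3.141, -0.0, 1.609]
force: [-0.9, 5.9, 2.5]
grip_width: 0.0597
grip_force: 2.7
```

In the tool's units: -2 mm / 1000 = -0.002, -1 mm / 1000 = -0.001.

Emit:
arm_command:
  plan:
    - [[-0.001, 0, 0, 0, 0, 0, -0.28], [-0.002, 0, 0, 0, 0, 0, -0.28], [-0.002, 0, 0, 0, 0, 0, -0.28]]

```text
time_s: 31.1
ee_pos: [0.5417, 0.1141, 0.0162]
eef_rot: [3.141, -0.001, 1.609]
force: [0.2, 6.5, 3.6]
grip_width: 0.0604
grip_force: 3.3
```

Emit:
arm_command:
  plan:
    - [[-0.001, 0, 0, 0, 0, 0, -0.28], [-0.002, 0, 0, 0, 0, 0, -0.28], [-0.002, 0, 0, 0, 0, 0, -0.28]]

```text
time_s: 31.4
ee_pos: [0.5419, 0.1136, 0.0163]
eef_rot: [3.14, -0.003, 1.61]
force: [0.9, 19.5, 0.6]
grip_width: 0.0601
grip_force: 9.5
```

In the tool's units: -2 mm / 1000 = -0.002, -1 mm / 1000 = -0.001.

Emit:
arm_command:
  plan:
    - [[-0.001, 0, 0, 0, 0, 0, -0.28], [-0.002, 0, 0, 0, 0, 0, -0.28], [-0.002, 0, 0, 0, 0, 0, -0.28]]

```text
time_s: 31.7
ee_pos: [0.5419, 0.1136, 0.0163]
eef_rot: [3.14, -0.005, 1.61]
force: [0.6, 36.1, 0.5]
grip_width: 0.06
grip_force: 17.9
```

The pack is firm on the side stop: the y reading stays at 0.1136 m while the force climbs. Back off, and go round to the -x end.

In the tool's units: -105 mm / 1000 = -0.105, -60 mm / 1000 = -0.06.

Emit:
arm_command:
  plan:
    - [[0.006, 0, 0, 0, 0, 0, -0.28], [0.02, 0, 0, 0, 0, 0, -0.28], [0.04, 0, -0.02, 0, 0, 0, -0.28], [0.05, 0, -0.06, 0, 0, 0, -0.28], [0.05, 0, -0.105, 0, 0, 0, -0.28], [0.05, 0, -0.105, 0, 0, 0, -0.28]]

```text
time_s: 32.3
ee_pos: [0.5421, 0.1607, 0.1267]
eef_rot: [3.133, -0.001, 1.609]
force: [-0.5, -0.3, -1.2]
grip_width: 0.0601
grip_force: 0.0
```

```bash
python3 - <<'E'
from h import *
o=ctrl.get_obs(); print(o['ee_pos'],o['eef_rot'])
go((*fx(F,(-125,0)),120),.04+np.pi)
im,d=shot('top','tp5.png')
E
python3 look.py|grep -E "(scene|top) (white|brass|red)"
```

```text
[0.54211008 0.1607382  0.12667179] [ 3.13289462e+00 -1.13580972e-03  1.60918427e+00]
t 32.3 q6 -1.46 shift [-86.3 -77.2   5.9] turn [ 0.0077  0.0059 -1.5724]
scene brass 288 [232.1 239. ] [550.3  96.8  25.6] [135.  80.] 26.1 axis -168.2
scene white 43 [274.6 189.3] [ 544.5 -247.1   39. ] [ 19. 122.] 71.9 axis 162.3
scene white 73 [286.5 209.5] [ 448.4 -119.7   39.4] [112.  44.] 51.8 axis 60.5
scene white 151 [222.8 221.3] [594.   72.6  66. ] [68. 66.] 11.9 axis 135.9
scene white 68 [239.2 223.5] [540.   63.9  66.5] [34. 63.] 8.3 axis 88.0
scene white 78 [276.6 299.3] [335.5 264.1   8.1] [ 8. 97.] 71.6 axis 160.9
scene red 80 [200.6 165.1] [649.4  86.5 255.3] [32. 79.] 35.4 axis 111.4
top white 57 [320.5 179.8] [ 540.1 -243.4   40. ] [  4. 117.] 73.2 axis 162.9
top white 130 [242.  185.2] [583.6  50.3  64.9] [89. 36.] 18.4 axis -162.5
top white 63 [336.2 256.4] [ 249.5 -219.5   11.2] [10. 83.] 34.4 axis 124.7
top red 82 [308.8 139.2] [ 724.4 -254.    14.1] [90. 15.] 26.7 axis -152.6
top red 59 [228.5 149.6] [648.7  73.5 260. ] [17. 52.] 0.9 axis 94.5
```

In the tool's units: -86.3 mm / 1000 = -0.0863, -77 mm / 1000 = -0.077, -1.57 rad / 3.1416 = -0.4997.

Emit:
arm_command:
  plan:
    - [[-0.02, -0.04, 0, 0, 0, 0, 0.49], [-0.045, -0.077, 0, 0, 0, -0.0318, 0.49], [-0.07, -0.077, 0, 0, 0, -0.0796, 0.49], [-0.0863, -0.077, 0, 0, 0, -0.1273, 0.49], [-0.0863, -0.077, 0, 0, 0, -0.1751, 0.49], [-0.0863, -0.077, 0, 0, 0, -0.2228, 0.49], [-0.0863, -0.077, 0, 0, 0, -0.2706, 0.49], [-0.0863, -0.077, 0, 0, 0, -0.3183, 0.49], [-0.0863, -0.077, 0, 0, 0, -0.3661, 0.49], [-0.0863, -0.077, 0, 0, 0, -0.4138, 0.49], [-0.0863, -0.077, 0, 0, 0, -0.4552, 0.49], [-0.0863, -0.077, 0, 0, 0, -0.4997, 0.49]]

```text
time_s: 33.65
ee_pos: [0.4654, 0.0703, 0.1193]
eef_rot: [-3.141, -0.003, -3.099]
force: [-0.9, 0.8, 0.9]
grip_width: 0.0239
grip_force: 0.0
```

In the tool's units: 90 mm / 1000 = 0.09, 80 mm / 1000 = 0.08.

Emit:
arm_command:
  plan:
    - [[0, 0, 0.02, 0, 0, 0, 0.49], [0, 0, 0.05, 0, 0, 0, 0.49], [0, 0, 0.08, 0, 0, 0, 0.49], [0, 0, 0.09, 0, 0, 0, 0.49], [0, 0, 0.09, 0, 0, 0, 0.49], [0, 0, 0.09, 0, 0, 0, 0.49]]

```text
time_s: 34.25
ee_pos: [0.4665, 0.0705, 0.0315]
eef_rot: [-3.142, 0.0, -3.104]
force: [0.7, -0.7, 0.2]
grip_width: 0.0241
grip_force: 0.0
```

Run:
```python
from h import *
o=ctrl.get_obs(); print(o['ee_pos'],o['eef_rot'],o['force'],o['grip_width'])
for x in(-125,-38):go((*fx(F,(x,0)),16),.04+np.pi)
```

```text
[0.46645126 0.07050423 0.03151794] [-3.14153224e+00  1.97596590e-04 -3.10449557e+00] [ 0.71386096 -0.70250838  0.23845932] 0.024076581306514754
t 34.2 q6 -1.46 shift [-1.9  0.9 15.5] turn [-0.0001  0.0002 -0.0029]
t 34.2 q6 -1.48 shift [-88.9   1.2  15.5] turn [-0.0001  0.0002 -0.0029]
```

In the tool's units: -42 mm / 1000 = -0.042, -38 mm / 1000 = -0.038.

Emit:
arm_command:
  plan:
    - [[0, 0.001, 0.01, 0, 0, 0, 0.49], [0, 0.001, 0.0152, 0, 0, 0, 0.49], [-0.006, 0.001, 0.0152, 0, 0, 0, 0.49], [-0.012, 0.001, 0.0152, 0, 0, 0, 0.49], [-0.018, 0.001, 0.0152, 0, 0, 0, 0.49], [-0.022, 0.001, 0.0152, 0, 0, 0, 0.49], [-0.026, 0.001, 0.0152, 0, 0, 0, 0.49], [-0.03, 0.001, 0.0152, 0, 0, 0, 0.49], [-0.034, 0.001, 0.0152, 0, 0, 0, 0.49], [-0.038, 0.001, 0.0152, 0, 0, 0, 0.49], [-0.042, 0.001, 0.0152, 0, 0, 0, 0.49]]

```text
time_s: 35.35
ee_pos: [0.507, 0.0731, 0.0156]
eef_rot: [-3.142, -0.003, -3.104]
force: [-9.8, 0.3, 8.0]
grip_width: 0.0241
grip_force: 4.9
```

Emit:
arm_command:
  plan:
    - [[-0.004, 0, 0, 0, 0, 0, 0.49], [-0.008, 0, 0, 0, 0, 0, 0.49], [-0.012, 0, 0, 0, 0, 0, 0.49], [-0.016, 0, 0, 0, 0, 0, 0.49], [-0.02, 0, 0, 0, 0, 0, 0.49], [-0.024, 0, 0, 0, 0, 0, 0.49], [-0.028, 0, 0, 0, 0, 0, 0.49], [-0.028, 0, 0, 0, 0, 0, 0.49]]

```text
time_s: 36.15
ee_pos: [0.5357, 0.0742, 0.0156]
eef_rot: [3.142, -0.002, -3.104]
force: [-3.1, 0.7, 3.4]
grip_width: 0.0242
grip_force: 1.9
```

Run:
```python
from h import *
o=ctrl.get_obs(); print(o['ee_pos'],o['force'])
go((*fx(F,(-38,0)),16),.04+np.pi)
im,d=shot('scene')
cv2.imwrite('pics/p2.png',cv2.resize(im[150:280,150:270],None,fx=4.5,fy=4.5,interpolation=2))
```

```text
[0.53570176 0.07417247 0.01562859] [-3.12245689  0.69826406  3.35057514]
t 36.1 q6 -1.48 shift [-19.5   0.1  -0.4] turn [ 0.     -0.0019 -0.0027]
```

View pics/p2.png

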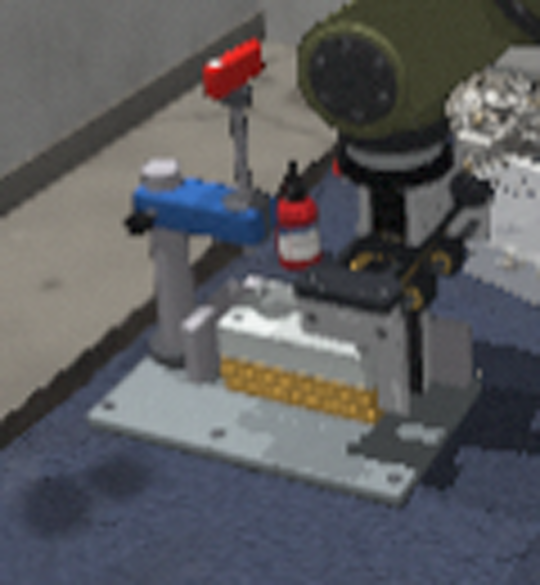

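The pack slides square along the side stop with about 19 mm left.

In the tool's units: -15 mm / 1000 = -0.015, -12 mm / 1000 = -0.012.

Emit:
arm_command:
  plan:
    - [[-0.003, 0, 0, 0, 0, 0, 0.49], [-0.006, 0, 0, 0, 0, 0, 0.49], [-0.009, 0, 0, 0, 0, 0, 0.49], [-0.012, 0, 0, 0, 0, 0, 0.49], [-0.015, 0, 0, 0, 0, 0, 0.49], [-0.015, 0, 0, 0, 0, 0, 0.49]]

```text
time_s: 36.8
ee_pos: [0.5506, 0.0748, 0.0156]
eef_rot: [3.141, -0.002, -3.104]
force: [-5.2, 0.3, 4.1]
grip_width: 0.024
grip_force: 2.6
```

In the tool's units: -3 mm / 1000 = -0.003, -2 mm / 1000 = -0.002.

Emit:
arm_command:
  plan:
    - [[-0.001, 0, 0, 0, 0, 0, 0.49], [-0.002, 0, 0, 0, 0, 0, 0.49], [-0.003, 0, 0, 0, 0, 0, 0.49], [-0.003, 0, 0, 0, 0, 0, 0.49]]

```text
time_s: 37.2
ee_pos: [0.5511, 0.0748, 0.0155]
eef_rot: [-3.142, -0.008, -3.104]
force: [-25.9, 0.2, 18.0]
grip_width: 0.0241
grip_force: 12.3
```

In the tool's units: 160 mm / 1000 = 0.16, -120 mm / 1000 = -0.12.

Emit:
arm_command:
  plan:
    - [[0.005, 0, 0, 0, 0, 0, 0.49], [0.025, 0, 0, 0, 0, 0, 0.49], [0.05, 0, -0.03, 0, 0, 0, 0.49], [0.08, 0, -0.08, 0, 0, 0, 0.49], [0.12, 0, -0.12, 0, 0, 0, 0.49], [0.16, 0, -0.12, 0, 0, 0, 0.49], [0.16, 0, -0.12, 0, 0, 0, 0.49]]

```text
time_s: 37.9
ee_pos: [0.3912, 0.0688, 0.1374]
eef_rot: [3.141, 0.003, -3.104]
force: [0.9, 1.2, -0.0]
grip_width: 0.0238
grip_force: 0.0
```

```bash
cat > pk.py <<'E'
from h import *
I={n:shot(n)[0] for n in('scene','top')}
Dp={n:np.load('last_%s.npz'%n)['d'] for n in I}
def ax(M,f): return M
# overlay of expected nested block (top z=68), bore circle, per view
def draw(n,s,x0,y0,w,h):
    im=cv2.resize(I[n][y0:y0+h,x0:x0+w],None,fx=s,fy=s,interpolation=cv2.INTER_CUBIC)
    def pl(pts,z,c):
        u=(proj(n,[[*fx(F,p)/1000,z/1000] for p in pts])-[x0,y0]+.5)*s
        cv2.polylines(im,[u.astype(np.int32).reshape(-1,1,2)],True,c,1,cv2.LINE_AA)
    pl([(-30,-32),(90,-32),(90,32),(-30,32)],68,(0,0,255))
    t=np.linspace(0,2*np.pi,40); pl(list(zip(60+13*np.cos(t),13*np.sin(t))),68,(0,255,0))
    return im
a=draw('scene',4,160,170,100,110); b=draw('top',4,190,130,80,110)
cv2.imwrite('pics/%s'%__import__('sys').argv[1],np.hstack([a,b]))
W=cloud('scene',Dp['scene']); W=W.reshape(-1,3)*1000
c,s=np.cos(F[2]),np.sin(F[2]); q=(W[:,:2]-F[:2])@np.array([[c,-s],[s,c]])
m=(abs(W[:,2]-68)<4)&(abs(q[:,1])<28)&(q[:,0]>-80)&(q[:,0]<88); print('top-surface x range',np.percentile(q[m][:,0],[0.5,2,98,99.5]).round(1),m.sum())
m=(W[:,2]>25)&(W[:,2]<60)&(q[:,0]>-20)&(q[:,0]<60)&(abs(q[:,1]-32)<12); print('+y face y',np.median(q[m][:,1]).round(1),m.sum())
E
python3 pk.py pk1.png
```

```text
top-surface x range [-33.4 -31.8  85.2  87.7] 329
+y face y 28.5 201
```

View pics/pk1.png

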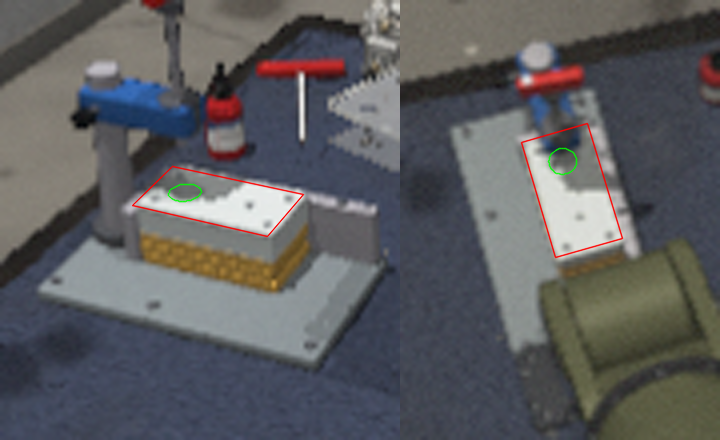

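```bash
cat > bf.py <<'E'
from h import *
from scipy.optimize import minimize_scalar
I={n:shot(n)[0] for n in('scene','top')}
for n in I:
    Fn,c=fixfit({n:I[n]},x0=(592,76,.04)); 
    g=cv2.GaussianBlur(cv2.cvtColor(I[n],cv2.COLOR_BGR2GRAY),(0,0),.7).astype(np.float32)
    t=np.linspace(0,1,80)
    def prof(P,k): return cv2.remap(g,proj(n,[[*fx(Fn,p)/1000,z/1000] for p,z in P(k)]).astype(np.float32)[:,None],None,cv2.INTER_CUBIC).mean()
    ks=np.arange(-12,12.1,.5)
    out=[]
    for nm,P in (('-x edge z68',lambda k:[((-30+k,-26+50*a),68) for a in t]),('+y edge z68',lambda k:[((-20+60*a,32+k),68) for a in t]),('-x foot z12',lambda k:[((-30+k,-26+50*a),12) for a in t])):
        v=np.array([prof(P,k) for k in ks]); dv=np.gradient(v); i=np.argsort(-abs(dv))[:1]
        w=np.abs(dv); s=slice(max(i[0]-4,0),i[0]+5); out.append((nm,round((ks[s]*w[s]).sum()/w[s].sum(),1),round(dv[i[0]],1)))
    print(n,Fn.round(3),out)
E
python3 bf.py
```

```text
scene [5.92207e+02 7.69930e+01 4.10000e-02] [('-x edge z68', np.float64(-2.0), np.float32(7.9)), ('+y edge z68', np.float64(-2.0), np.float32(-4.7)), ('-x foot z12', np.float64(-10.8), np.float32(-3.9))]
top [6.01798e+02 7.59240e+01 3.80000e-02] [('-x edge z68', np.float64(-11.1), np.float32(7.0)), ('+y edge z68', np.float64(0.5), np.float32(-4.8)), ('-x foot z12', np.float64(6.5), np.float32(7.2))]
```

Vision leaves a 2 mm doubt about the rear-stop contact. I can settle it by touch: with the same finger face, touch the side stop's free end (x -90). The pack's face should then read exactly 60 mm further on.

Run:
```python
from h import *
go((*fx(F,(-120,-40)),40),.04+np.pi); go((*fx(F,(-90-10,-40)),40),.04+np.pi); print(fx(F,(-90,-40)),fx(F,(-30,0)))
```

```text
t 38.1 q6 -1.54 shift [-78.4 -40.   95.7] turn [-0.      0.0004 -0.0029]
t 38.1 q6 -1.55 shift [-98.4 -40.   95.7] turn [-0.      0.0004 -0.0029]
[504.87156377  32.93295566] [563.2239968   75.30031997]
```

In the tool's units: 95.5 mm / 1000 = 0.0955, 95 mm / 1000 = 0.095, -0.003 rad / 3.1416 = -0.001.

Emit:
arm_command:
  plan:
    - [[-0.03, -0.02, 0.03, 0, 0, 0, 1], [-0.06, -0.04, 0.07, 0, 0, -0.001, 1], [-0.075, -0.04, 0.095, 0, 0, -0.001, 1], [-0.08, -0.04, 0.0955, 0, 0, -0.001, 1], [-0.084, -0.04, 0.0955, 0, 0, -0.001, 1], [-0.087, -0.04, 0.0955, 0, 0, -0.001, 1], [-0.09, -0.04, 0.0955, 0, 0, -0.001, 1], [-0.092, -0.04, 0.0955, 0, 0, -0.001, 1], [-0.092, -0.04, 0.0955, 0, 0, -0.001, 1]]
  squeeze: 5

```text
time_s: 39.0
ee_pos: [0.4879, 0.0324, 0.041]
eef_rot: [-3.142, 0.001, -3.101]
force: [0.1, -0.2, 0.2]
grip_width: 0.0006
grip_force: 0.0
```

In the tool's units: -2 mm / 1000 = -0.002, -1 mm / 1000 = -0.001.

Emit:
arm_command:
  plan:
    - [[-0.001, 0, 0, 0, 0, 0, 1], [-0.002, 0, 0, 0, 0, 0, 1], [-0.002, 0, 0, 0, 0, 0, 1]]

```text
time_s: 39.3
ee_pos: [0.4897, 0.0324, 0.0403]
eef_rot: [-3.142, 0.0, -3.101]
force: [0.5, -0.0, 0.4]
grip_width: 0.0006
grip_force: 0.0
```

In the tool's units: -2 mm / 1000 = -0.002, -1 mm / 1000 = -0.001.

Emit:
arm_command:
  plan:
    - [[-0.001, 0, 0, 0, 0, 0, 1], [-0.002, 0, 0, 0, 0, 0, 1], [-0.002, 0, 0, 0, 0, 0, 1]]

```text
time_s: 39.6
ee_pos: [0.4917, 0.0324, 0.0402]
eef_rot: [-3.142, 0.0, -3.101]
force: [0.1, 0.1, -0.0]
grip_width: 0.0002
grip_force: 0.0
```

In the tool's units: -2 mm / 1000 = -0.002, -1 mm / 1000 = -0.001.

Emit:
arm_command:
  plan:
    - [[-0.001, 0, 0, 0, 0, 0, 1], [-0.002, 0, 0, 0, 0, 0, 1], [-0.002, 0, 0, 0, 0, 0, 1]]

```text
time_s: 39.9
ee_pos: [0.4937, 0.0325, 0.0402]
eef_rot: [3.142, -0.0, -3.101]
force: [1.5, -0.3, 0.2]
grip_width: 0.0004
grip_force: 0.0
```

In the tool's units: -2 mm / 1000 = -0.002, -1 mm / 1000 = -0.001.

Emit:
arm_command:
  plan:
    - [[-0.001, 0, 0, 0, 0, 0, 1], [-0.002, 0, 0, 0, 0, 0, 1], [-0.002, 0, 0, 0, 0, 0, 1]]

```text
time_s: 40.2
ee_pos: [0.4953, 0.0326, 0.0402]
eef_rot: [3.142, -0.001, -3.101]
force: [-3.7, 0.2, 3.7]
grip_width: -0.0
grip_force: 1.9
```

Emit:
arm_command:
  plan:
    - [[-0.001, 0, 0, 0, 0, 0, 1], [-0.002, 0, 0, 0, 0, 0, 1], [-0.002, 0, 0, 0, 0, 0, 1]]

```text
time_s: 40.5
ee_pos: [0.4954, 0.0326, 0.0401]
eef_rot: [3.142, -0.006, -3.101]
force: [-19.8, -2.0, 16.9]
grip_width: 0.0006
grip_force: 9.9
```

In the tool's units: -2 mm / 1000 = -0.002, -1 mm / 1000 = -0.001.

Emit:
arm_command:
  plan:
    - [[-0.001, 0, 0, 0, 0, 0, 1], [-0.002, 0, 0, 0, 0, 0, 1], [-0.002, 0, 0, 0, 0, 0, 1]]

```text
time_s: 40.8
ee_pos: [0.4955, 0.0326, 0.0401]
eef_rot: [-3.142, -0.011, -3.101]
force: [-35.5, -3.5, 29.5]
grip_width: 0.0003
grip_force: 18.0
```

The stop end reads 495.4, so a nested pack should read about 553.7. It read 551.1, leaving it some 2.6 mm short, which agrees with the vision. Push again, closed fingers, centre.

In the tool's units: -57 mm / 1000 = -0.057, -55 mm / 1000 = -0.055.

Emit:
arm_command:
  plan:
    - [[0.006, 0, 0, 0, 0, 0, 1], [0.012, 0, -0.03, 0, 0, 0, 1], [0.012, 0.02, -0.04, 0, 0, 0, 1], [0.012, 0.04, -0.04, 0, 0, 0, 1], [-0.005, 0.04, -0.01, 0, 0, 0, 1], [-0.02, 0.04, 0.015, 0, 0, 0, 1], [-0.035, 0.04, 0.023, 0, 0, 0, 1], [-0.045, 0.04, 0.023, 0, 0, 0, 1], [-0.052, 0.04, 0.023, 0, 0, 0, 1], [-0.055, 0.04, 0.023, 0, 0, 0, 1], [-0.057, 0.04, 0.023, 0, 0, 0, 1], [-0.057, 0.04, 0.023, 0, 0, 0, 1]]

```text
time_s: 42.0
ee_pos: [0.5526, 0.075, 0.0175]
eef_rot: [-3.141, -0.005, -3.101]
force: [-12.4, -0.7, 4.0]
grip_width: 0.0006
grip_force: 6.2
```

In the tool's units: -2 mm / 1000 = -0.002, -1 mm / 1000 = -0.001.

Emit:
arm_command:
  plan:
    - [[-0.001, 0, 0, 0, 0, 0, 1], [-0.002, 0, 0, 0, 0, 0, 1], [-0.002, 0, 0, 0, 0, 0, 1]]

```text
time_s: 42.3
ee_pos: [0.5534, 0.075, 0.0175]
eef_rot: [-3.141, -0.008, -3.101]
force: [-27.9, -2.3, 15.0]
grip_width: 0.0004
grip_force: 14.0
```

In the tool's units: -2 mm / 1000 = -0.002, -1 mm / 1000 = -0.001.

Emit:
arm_command:
  plan:
    - [[-0.001, 0, 0, 0, 0, 0, 1], [-0.002, 0, 0, 0, 0, 0, 1], [-0.002, 0, 0, 0, 0, 0, 1]]

```text
time_s: 42.6
ee_pos: [0.5533, 0.075, 0.0175]
eef_rot: [-3.141, -0.013, -3.101]
force: [-48.0, -3.8, 29.2]
grip_width: 0.0004
grip_force: 23.9
```

Now 553.3, rigid at 48 N: the pack is seated on the rear stop. Re-seat it in y with one finger of the open gripper, keeping the body clear of the blue arm.

In the tool's units: -125 mm / 1000 = -0.125, 100 mm / 1000 = 0.1.

Emit:
arm_command:
  plan:
    - [[0.008, 0, 0, 0, 0, 0, 1], [0.025, 0, 0, 0, 0, 0, 1], [0.04, 0, -0.04, 0, 0, 0, 1], [0.05, 0, -0.09, 0, 0, 0, 1], [0.05, 0.02, -0.125, 0, 0, 0, 1], [0.05, 0.06, -0.125, 0, 0, 0, 1], [0.03, 0.1, -0.125, 0, 0, 0, 1], [0.03, 0.1, -0.125, 0, 0, 0, 1]]

```text
time_s: 43.4
ee_pos: [0.5258, 0.1775, 0.1435]
eef_rot: [3.14, 0.003, -3.098]
force: [0.1, -0.8, -0.4]
grip_width: 0.0004
grip_force: 0.0
```

```bash
python3 - <<'E'
from h import *
o=ctrl.get_obs(); print(o['ee_pos'])
go((*fx(F,(-50,80)),130),.04+np.pi/2)
E
python3 bf.py
```

```text
[0.52579582 0.17745957 0.14347874]
t 43.4 q6 0.24 shift [-13.2 -23.6  13.5] turn [3.200e-03 1.300e-03 1.574e+00]
scene [6.15726e+02 7.87150e+01 2.10000e-02] [('-x edge z68', np.float64(-6.4), np.float32(-2.9)), ('+y edge z68', np.float64(-2.0), np.float32(-4.3)), ('-x foot z12', np.float64(-7.5), np.float32(0.8))]
top [4.70414e+02 1.09229e+02 6.40000e-02] [('-x edge z68', np.float64(11.5), np.float32(0.0)), ('+y edge z68', np.float64(-6.2), np.float32(0.0)), ('-x foot z12', np.float64(-0.9), np.float32(0.1))]
```

In the tool's units: -23.5 mm / 1000 = -0.0235, -13 mm / 1000 = -0.013, 1.571 rad / 3.1416 = 0.5001.

Emit:
arm_command:
  plan:
    - [[-0.013, -0.0235, 0, 0, 0, 0.0318, -1], [-0.013, -0.0235, 0, 0, 0, 0.0796, -1], [-0.013, -0.0235, 0, 0, 0, 0.1273, -1], [-0.013, -0.0235, 0, 0, 0, 0.1751, -1], [-0.013, -0.0235, 0, 0, 0, 0.2228, -1], [-0.013, -0.0235, 0, 0, 0, 0.2706, -1], [-0.013, -0.0235, 0, 0, 0, 0.3183, -1], [-0.013, -0.0235, 0, 0, 0, 0.3661, -1], [-0.013, -0.0235, 0, 0, 0, 0.4138, -1], [-0.013, -0.0235, 0, 0, 0, 0.4552, -1], [-0.013, -0.0235, 0, 0, 0, 0.5001, -1], [-0.013, -0.0235, 0, 0, 0, 0.5001, -1]]

```text
time_s: 44.7
ee_pos: [0.5387, 0.1499, 0.1427]
eef_rot: [3.141, 0.0, 1.607]
force: [-0.7, -0.5, -0.4]
grip_width: 0.0922
grip_force: 0.0
```

In the tool's units: 124 mm / 1000 = 0.124, 110 mm / 1000 = 0.11.

Emit:
arm_command:
  plan:
    - [[0, 0, 0.03, 0, 0, 0, -1], [0, 0, 0.07, 0, 0, 0, -1], [0, 0, 0.11, 0, 0, 0, -1], [0, 0, 0.124, 0, 0, 0, -1], [0, 0, 0.124, 0, 0, 0, -1], [0, 0, 0.124, 0, 0, 0, -1]]

```text
time_s: 45.3
ee_pos: [0.5398, 0.1509, 0.02]
eef_rot: [3.14, -0.0, 1.612]
force: [0.9, -0.4, 0.3]
grip_width: 0.0943
grip_force: 0.0
```

Run:
```python
from h import *
o=ctrl.get_obs(); print(o['ee_pos'],o['eef_rot'],o['grip_width'])
go((*fx(F,(-50,80)),16.5),.04+np.pi/2);go((541.9,115.5,16.5),.04+np.pi/2)
```

```text
[0.5397631  0.15089348 0.01997386] [ 3.13961216e+00 -3.14887225e-04  1.61191634e+00] 0.09427300291822069
t 45.3 q6 0.24 shift [3.5 0.4 3.5] turn [ 0.002  -0.0003  0.0011]
t 45.3 q6 0.17 shift [-35.5   0.7   3.5] turn [ 0.002  -0.0003  0.0011]
```

In the tool's units: -36 mm / 1000 = -0.036, -34.5 mm / 1000 = -0.0345.

Emit:
arm_command:
  plan:
    - [[-0.006, 0.0005, 0.003, 0, 0, 0, -1], [-0.012, 0.0005, 0.003, 0, 0, 0, -1], [-0.018, 0.0005, 0.003, 0, 0, 0, -1], [-0.024, 0.0005, 0.003, 0, 0, 0, -1], [-0.028, 0.0005, 0.003, 0, 0, 0, -1], [-0.031, 0.0005, 0.003, 0, 0, 0, -1], [-0.033, 0.0005, 0.003, 0, 0, 0, -1], [-0.0345, 0.0005, 0.003, 0, 0, 0, -1], [-0.036, 0.0005, 0.003, 0, 0, 0, -1], [-0.036, 0.0005, 0.003, 0, 0, 0, -1]]

```text
time_s: 46.3
ee_pos: [0.5408, 0.1149, 0.0153]
eef_rot: [3.142, 0.0, 1.611]
force: [0.0, 0.4, 0.7]
grip_width: 0.0937
grip_force: 0.0
```

In the tool's units: -2 mm / 1000 = -0.002, -1 mm / 1000 = -0.001.

Emit:
arm_command:
  plan:
    - [[-0.001, 0, 0, 0, 0, 0, -1], [-0.002, 0, 0, 0, 0, 0, -1], [-0.002, 0, 0, 0, 0, 0, -1]]

```text
time_s: 46.6
ee_pos: [0.5408, 0.1136, 0.0152]
eef_rot: [-3.142, -0.001, 1.611]
force: [-1.0, 5.3, -0.4]
grip_width: 0.094
grip_force: 2.5
```

Emit:
arm_command:
  plan:
    - [[-0.001, 0, 0, 0, 0, 0, -1], [-0.002, 0, 0, 0, 0, 0, -1], [-0.002, 0, 0, 0, 0, 0, -1]]

```text
time_s: 46.9
ee_pos: [0.5408, 0.1134, 0.0153]
eef_rot: [3.141, -0.003, 1.613]
force: [-0.6, 20.7, -2.0]
grip_width: 0.0938
grip_force: 10.1
```

It contacts at 113.5 mm again and is rigid, so the pack is seated on both stops. Back off and go above the bar.

In the tool's units: -290 mm / 1000 = -0.29, -280 mm / 1000 = -0.28.

Emit:
arm_command:
  plan:
    - [[0.008, 0, 0, 0, 0, 0, -1], [0.025, 0, 0, 0, 0, 0, -1], [0.045, 0, -0.03, 0, 0, 0, -1], [0.05, 0, -0.08, 0, 0, 0, -0.5], [0.05, 0, -0.13, 0, 0, 0, 0], [0.05, 0, -0.18, 0, 0, 0, 0], [0.05, 0, -0.23, 0, 0, 0, 0], [0.05, 0, -0.28, 0, 0, 0, 0], [0.05, 0, -0.29, 0, 0, 0, 0], [0.05, 0, -0.29, 0, 0, 0, 0]]

```text
time_s: 47.9
ee_pos: [0.5394, 0.1611, 0.3068]
eef_rot: [3.138, -0.0, 1.611]
force: [0.3, -0.1, -0.5]
grip_width: 0.0471
grip_force: 0.0
```

```bash
python3 - <<'E'
from h import *
o=ctrl.get_obs(); print(o['ee_pos'])
go((653.4,79.3,295),1.51);go((653.4,79.3,234),1.51)
E
python3 look.py|grep red; python3 pk.py pk2.png
```

```text
[0.53935196 0.16105192 0.30677635]
t 47.9 q6 0.18 shift [-86.2 110.7  12.1] turn [ 0.0032 -0.0006  0.1007]
t 47.9 q6 0.18 shift [-86.3 110.5  73.1] turn [ 0.0032 -0.0006  0.1007]
scene red 98 [201.1 165.2] [650.7  82.3 253. ] [35. 90.] 9.1 axis 108.9
scene red 82 [234.4 186.5] [ 726.7 -257.2   10.4] [88. 28.] 23.3 axis -155.2
scene red 41 [215.3 196.8] [711.1 -79.2  53.4] [26. 47.] 30.8 axis 118.9
top red 81 [309.  139.2] [ 723.9 -254.4   14.4] [90. 15.] 26.7 axis -152.4
top red 45 [230.4 148.9] [649.3  66.6 260.5] [19. 33.] 3.0 axis 85.8
top-surface x range [-31.4 -30.2  84.8  87.7] 318
+y face y 28.4 203
```

View pics/pk2.png

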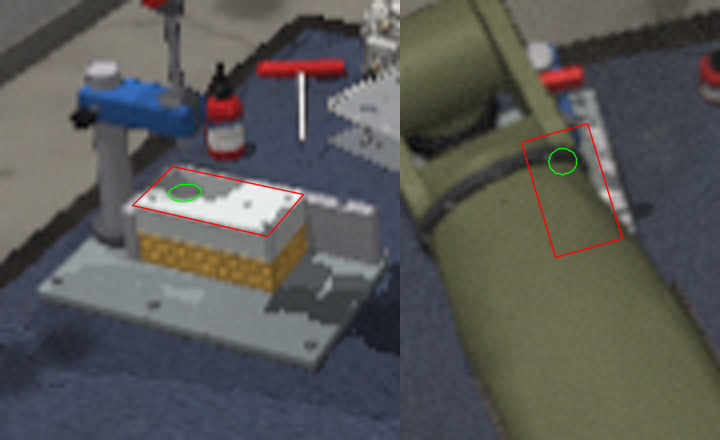

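The pack is flush, its -x edge 2 mm further on than before. Now grip the bar.

In the tool's units: 110.5 mm / 1000 = 0.1105, -86 mm / 1000 = -0.086, 0.1 rad / 3.1416 = 0.0318.

Emit:
arm_command:
  plan:
    - [[-0.03, 0.04, 0.008, 0, 0, 0.0095, 0], [-0.06, 0.08, 0.008, 0, 0, 0.0223, 0], [-0.086, 0.1105, 0.01, 0, 0, 0.0318, 0], [-0.086, 0.1105, 0.01, 0, 0, 0.0318, 0], [-0.086, 0.1105, 0.03, 0, 0, 0.0318, 0], [-0.086, 0.1105, 0.05, 0, 0, 0.0318, 0], [-0.086, 0.1105, 0.068, 0, 0, 0.0318, 0], [-0.086, 0.1105, 0.068, 0, 0, 0.0318, 0]]

```text
time_s: 48.9
ee_pos: [0.6514, 0.0797, 0.2336]
eef_rot: [-3.136, 0.001, 1.511]
force: [0.6, 0.6, 1.1]
grip_width: 0.047
grip_force: 0.0
```

Run:
```python
from h import *
o=ctrl.get_obs(); print(o['ee_pos'],o['force'])
go((653.4,79.3,234),1.51)
```

```text
[0.65144533 0.07972525 0.23357173] [0.60977781 0.62182101 1.09243512]
t 48.9 q6 0.18 shift [-0.3  2.  -0.4] turn [-0.0059  0.0007  0.0012]
```

In the tool's units: 2 mm / 1000 = 0.002.

Emit:
arm_command:
  plan:
    - [[0, 0.002, 0, 0, 0, 0, 0], [0, 0.002, 0, 0, 0, 0, 0], [0, 0.002, 0, 0, 0, 0, 0]]

```text
time_s: 49.2
ee_pos: [0.655, 0.0794, 0.2381]
eef_rot: [3.14, -0.0, 1.511]
force: [-0.5, -0.3, -0.5]
grip_width: 0.0472
grip_force: 0.0
```

Emit:
arm_command:
  plan:
    - [[0, 0, 0, 0, 0, 0, 0.5], [0, 0, 0, 0, 0, 0, 1], [0, 0, 0, 0, 0, 0, 1], [0, 0, 0, 0, 0, 0, 1], [0, 0, 0, 0, 0, 0, 1]]
  squeeze: 25

```text
time_s: 49.7
ee_pos: [0.6539, 0.0794, 0.2371]
eef_rot: [-3.139, 0.0, 1.511]
force: [-14.5, 0.8, 1.8]
grip_width: 0.0119
grip_force: 25.0
```

In the tool's units: 50 mm / 1000 = 0.05, -1.5 mm / 1000 = -0.0015.

Emit:
arm_command:
  plan:
    - [[0, -0.0015, 0.003, 0, 0, 0, 1], [0, -0.0015, 0.008, 0, 0, 0, 1], [0, -0.0015, 0.014, 0, 0, 0, 1], [0, -0.0015, 0.02, 0, 0, 0, 1], [0, -0.0015, 0.026, 0, 0, 0, 1], [0, -0.0015, 0.032, 0, 0, 0, 1], [0, -0.0015, 0.038, 0, 0, 0, 1], [0, -0.0015, 0.043, 0, 0, 0, 1], [0, -0.0015, 0.047, 0, 0, 0, 1], [0, -0.0015, 0.05, 0, 0, 0, 1], [0, -0.0015, 0.05, 0, 0, 0, 1]]

```text
time_s: 50.8
ee_pos: [0.6532, 0.0794, 0.1865]
eef_rot: [-3.141, 0.0, 1.511]
force: [2.0, -0.2, -3.7]
grip_width: 0.0119
grip_force: 25.0
```

In the tool's units: 4 mm / 1000 = 0.004, 3 mm / 1000 = 0.003.

Emit:
arm_command:
  plan:
    - [[0, 0, 0.001, 0, 0, 0, 1], [0, 0, 0.002, 0, 0, 0, 1], [0, 0, 0.003, 0, 0, 0, 1], [0, 0, 0.004, 0, 0, 0, 1]]

```text
time_s: 51.2
ee_pos: [0.6534, 0.0794, 0.1834]
eef_rot: [3.141, -0.0, 1.511]
force: [0.9, -0.9, 1.7]
grip_width: 0.0119
grip_force: 25.0
```

In the tool's units: 3 mm / 1000 = 0.003, 2 mm / 1000 = 0.002.

Emit:
arm_command:
  plan:
    - [[0, 0, 0.001, 0, 0, 0, 1], [0, 0, 0.002, 0, 0, 0, 1], [0, 0, 0.003, 0, 0, 0, 1], [0, 0, 0.003, 0, 0, 0, 1]]

```text
time_s: 51.6
ee_pos: [0.6533, 0.0795, 0.18]
eef_rot: [-3.141, 0.0, 1.511]
force: [0.9, -0.3, 0.6]
grip_width: 0.0119
grip_force: 25.0
```

In the tool's units: 2 mm / 1000 = 0.002, 1 mm / 1000 = 0.001.

Emit:
arm_command:
  plan:
    - [[0, 0, 0.001, 0, 0, 0, 1], [0, 0, 0.002, 0, 0, 0, 1], [0, 0, 0.002, 0, 0, 0, 1]]

```text
time_s: 51.9
ee_pos: [0.6533, 0.0794, 0.178]
eef_rot: [-3.141, 0.0, 1.511]
force: [1.4, -0.4, -0.2]
grip_width: 0.0117
grip_force: 25.0
```

In the tool's units: 1 mm / 1000 = 0.001.

Emit:
arm_command:
  plan:
    - [[0, 0, 0.001, 0, 0, 0, 1], [0, 0, 0.001, 0, 0, 0, 1]]

```text
time_s: 52.1
ee_pos: [0.6533, 0.0794, 0.1771]
eef_rot: [-3.142, -0.0, 1.511]
force: [1.0, 0.6, 1.4]
grip_width: 0.0117
grip_force: 25.0
```

Emit:
arm_command:
  plan:
    - [[0, 0, 0.001, 0, 0, 0, 1], [0, 0, 0.001, 0, 0, 0, 1]]

```text
time_s: 52.3
ee_pos: [0.6534, 0.0794, 0.1767]
eef_rot: [3.141, 0.0, 1.511]
force: [-1.1, -0.5, 5.5]
grip_width: 0.0119
grip_force: 25.0
```

In the tool's units: 1 mm / 1000 = 0.001.

Emit:
arm_command:
  plan:
    - [[0, 0, 0.001, 0, 0, 0, 1], [0, 0, 0.001, 0, 0, 0, 1]]

```text
time_s: 52.5
ee_pos: [0.6535, 0.0794, 0.1765]
eef_rot: [3.14, -0.0, 1.511]
force: [-2.1, 0.2, 10.0]
grip_width: 0.0117
grip_force: 25.0
```

Bottom touched: z holds at 0.1766 while the force climbs to 10 N, after 60.5 mm of travel against 60 expected. Turn the lock clockwise.

In the tool's units: 0.8 rad / 3.1416 = 0.2546.

Emit:
arm_command:
  plan:
    - [[0, 0, 0, 0, 0, 0, 1], [0, 0, 0, 0, 0, 0.0318, 1], [0, 0, 0, 0, 0, 0.0637, 1], [0, 0, 0, 0, 0, 0.0955, 1], [0, 0, 0, 0, 0, 0.1273, 1], [0, 0, 0, 0, 0, 0.1592, 1], [0, 0, 0, 0, 0, 0.191, 1], [0, 0, 0, 0, 0, 0.2228, 1], [0, 0, 0, 0, 0, 0.2546, 1], [0, 0, 0, 0, 0, 0.2546, 1]]
  squeeze: 50

```text
time_s: 53.5
ee_pos: [0.6549, 0.0785, 0.1766]
eef_rot: [3.137, -0.003, 0.707]
force: [10.3, -4.9, 6.3]
grip_width: 0.012
grip_force: 50.0
```

In the tool's units: 0.42 rad / 3.1416 = 0.1337.

Emit:
arm_command:
  plan:
    - [[0, 0, 0, 0, 0, 0.0318, 1], [0, 0, 0, 0, 0, 0.0637, 1], [0, 0, 0, 0, 0, 0.0955, 1], [0, 0, 0, 0, 0, 0.1146, 1], [0, 0, 0, 0, 0, 0.1273, 1], [0, 0, 0, 0, 0, 0.1337, 1], [0, 0, 0, 0, 0, 0.1337, 1]]

```text
time_s: 54.2
ee_pos: [0.6553, 0.0777, 0.1766]
eef_rot: [3.138, -0.005, 0.289]
force: [14.0, -7.7, 4.7]
grip_width: 0.0118
grip_force: 50.1
```

Run:
```python
from h import *
o=ctrl.get_obs(); print(o['ee_pos'],o['eef_rot'],o['force'],o['moment'],o['grip_width'],'lock',1.611-o['eef_rot'][2])
im,d=shot('scene')
cv2.imwrite('pics/l1.png',cv2.resize(im[130:280,140:290],None,fx=4,fy=4,interpolation=2))
```

```text
[0.65528737 0.07774174 0.17663279] [ 3.13768055 -0.00526488  0.28939402] [13.96980763 -7.74603025  4.71368478] [-1.64815797 -2.17811891  0.38824518] 0.011798933602523756 lock 1.3216059789644659
```

View pics/l1.png

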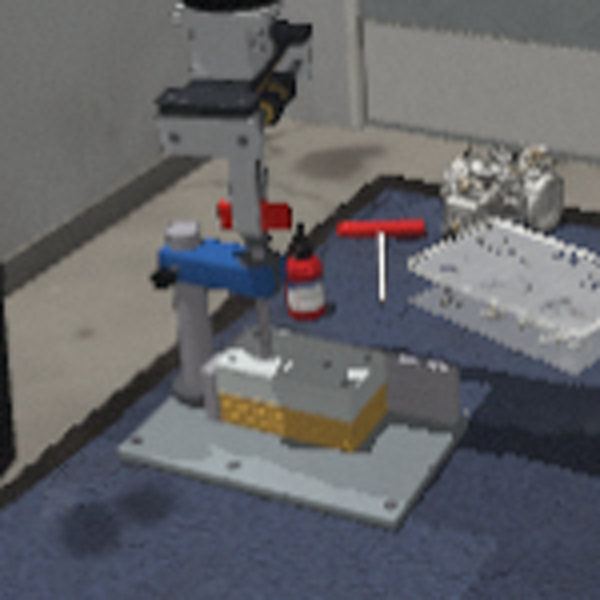

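The rod is in the bore and the bar has turned to about 1.3 rad. I'll nudge it a little further to confirm it is on its stop.

In the tool's units: 0.1 rad / 3.1416 = 0.0318.

Emit:
arm_command:
  plan:
    - [[0, 0, 0, 0, 0, 0.0159, 1], [0, 0, 0, 0, 0, 0.0318, 1], [0, 0, 0, 0, 0, 0.0318, 1]]

```text
time_s: 54.55
ee_pos: [0.6553, 0.0777, 0.1766]
eef_rot: [3.138, -0.006, 0.189]
force: [13.5, -8.8, 4.8]
grip_width: 0.0123
grip_force: 53.7
```

Run:
```python
from h import *
o=ctrl.get_obs(); print(o['ee_pos'],o['eef_rot'],o['force'],o['moment'],o['qpos'][5])
```

```text
[0.65529148 0.07771731 0.17663598] [ 3.13802857 -0.00564222  0.18912673] [13.45314865 -8.76931249  4.80749571] [-1.78189896 -2.20682578  1.09277688] 1.4460003378440585
```

The moment rises and the jaws wedge open slightly (12.3 mm), so the bar is on its stop. Let go and rise.

In the tool's units: -120 mm / 1000 = -0.12, 100 mm / 1000 = 0.1.

Emit:
arm_command:
  plan:
    - [[0, 0, 0, 0, 0, 0, 0.5], [0, 0, 0, 0, 0, 0, 0], [0, 0, 0, 0, 0, 0, 0], [0, 0, 0, 0, 0, 0, 0], [0, 0, -0.015, 0, 0, 0, 0], [0, 0, -0.05, 0, 0, 0, 0], [0, 0, -0.09, 0, 0, 0, 0], [0.05, 0, -0.12, 0, 0, 0, 0], [0.1, 0, -0.12, 0, 0, 0, 0], [0.1, 0, -0.12, 0, 0, 0, 0]]

```text
time_s: 55.55
ee_pos: [0.7511, 0.0984, 0.2978]
eef_rot: [3.141, -0.003, 0.191]
force: [-0.2, 0.1, 0.4]
grip_width: 0.047
grip_force: 0.0
```

Run:
```python
from h import *
o=ctrl.get_obs(); print(o['ee_pos'],o['eef_rot'],o['force'])
```

```text
[0.75108919 0.09842036 0.29784108] [ 3.14137993e+00 -2.72141164e-03  1.90913982e-01] [-0.16732929  0.08188386  0.37334593]
```

In the tool's units: -360 mm / 1000 = -0.36, -300 mm / 1000 = -0.3.

Emit:
arm_command:
  plan:
    - [[-0.02, -0.045, -0.02, 0, 0, 0, 0], [-0.04, -0.09, -0.02, 0, 0, 0, 0], [-0.07, -0.13, -0.02, 0, 0, 0, 0], [-0.11, -0.17, -0.02, 0, 0, 0, 0], [-0.15, -0.21, -0.02, 0, 0, 0, 0], [-0.19, -0.24, -0.02, 0, 0, 0, 0], [-0.23, -0.26, -0.02, 0, 0, 0, 0], [-0.27, -0.27, -0.02, 0, 0, 0, 0], [-0.31, -0.28, -0.02, 0, 0, 0, 0], [-0.34, -0.29, -0.02, 0, 0, 0, 0], [-0.36, -0.3, -0.02, 0, 0, 0, 0], [-0.36, -0.3, -0.02, 0, 0, 0, 0]]

```text
time_s: 56.75
ee_pos: [0.3381, 0.325, 0.317]
eef_rot: [-3.14, -0.002, 0.193]
force: [-0.3, -0.4, 0.1]
grip_width: 0.0469
grip_force: 0.0
```

```bash
python3 look.py|grep -E "red"; python3 pk.py fin.png; python3 bf.py
```

```text
scene red 113 [203.3 183.2] [649.3  81.2 193.4] [58. 48.] 23.1 axis 172.8
scene red 84 [234.5 186.5] [ 726.3 -257.2   10.6] [88. 28.] 23.3 axis -156.1
scene red 41 [215.4 196.8] [712.  -81.3  52.2] [26. 41.] 29.8 axis 124.9
top red 83 [309.  139.4] [ 723.3 -254.4   14.2] [91. 15.] 26.7 axis -152.4
top-surface x range [-30.4 -29.4  85.2  87. ] 315
+y face y 28.5 205
scene [5.92297e+02 7.70040e+01 4.10000e-02] [('-x edge z68', np.float64(-0.0), np.float32(7.9)), ('+y edge z68', np.float64(-2.0), np.float32(-4.7)), ('-x foot z12', np.float64(-8.5), np.float32(-4.1))]
top [5.92145e+02 7.53770e+01 3.70000e-02] [('-x edge z68', np.float64(-1.0), np.float32(7.2)), ('+y edge z68', np.float64(0.5), np.float32(-4.8)), ('-x foot z12', np.float64(-9.0), np.float32(-3.5))]
```

View pics/fin.png

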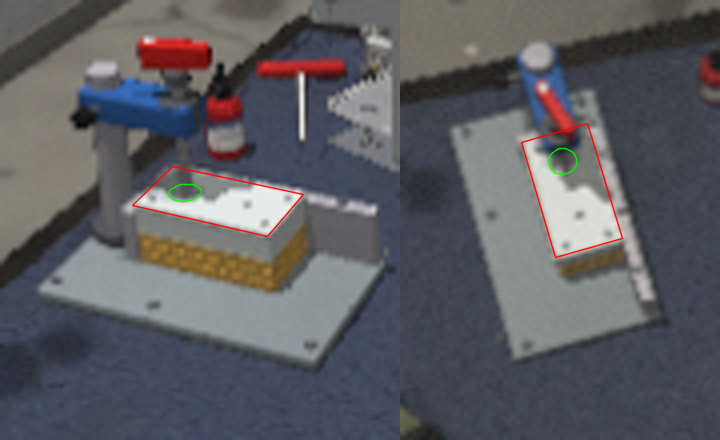

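The bar is locked, its top view showing it swung almost in line with the blue arm. The rod stands in the bore, the pack is on its outline and the bottle is where it was. Handing in.

```bash
python3 -c "
from station import ctrl
print(ctrl.hand_in())"
```

```text
the job is handed in; nothing more can be done
None
```

I handed the job in at about 57 s: three spacers and the block are stacked bore-up and seated on both stops by touch, the probe is down on the bore bottom and locked fully clockwise, and the gripper has let go and is clear; I haven't seen the verdict.

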